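# Make up a bolt-on and a weld-on site kit

### The arm

A 6-joint arm with a two-finger parallel gripper is mounted at the origin on the work surface; the furniture and walls round the work are solid. World frame = base frame: x ahead of the robot, y to its left, z up, the work surface at z = 0. Lengths are in m, angles in rad, forces in N, time in s.
With the tool pointing down it reaches from about 0.325 to 0.85 m from the base axis. Payload 15.5 kg.
Tool frame: the origin (TCP) lies midway between the tips of the shut fingers; the grasp point (between the pads) lies 19 mm behind it (ctrl.grip_point_offset is the distance from the TCP to the grasp point, in m); y points along the fingers, z is the direction in which the jaws open and shut, and the axes are right-handed (so a half turn about y gives the same grasp; the last joint's range is limited). The gripper opens to 91 mm and grips with 3 to 60 N. Pads are 32 mm wide; open, the fingers measure 118 mm over their backs; the gripper's body (76 mm by 178 mm) begins 60 mm behind the grasp point.
Start: joints at [-1.435, 0.494, 1.345, -0, 1.302, -0.096], TCP at [0.143, -0.608, 0.214] pointing down, gripper open.
Joint ranges: [-2.91, 2.91], [-0.82, 2.16], [0.22, 2.67], [-1.22, 4.37], [0.12, 2.79], [-3.08, 3.08]. Speed limits (rad/s): [1.89, 1.89, 2.57, 3.01, 3.01, 3.01].

### API

Orientations are given as [roll, pitch, yaw] about the fixed x, y, z axes, in that order (R = Rz(yaw) Ry(pitch) Rx(roll)).
In Python, from bench import status, camera, ctrl gives the robot as it stands.
- The arm moves only by the shell command python3 -m creep 'ROWS' [FORCE]. ROWS is JSON, a list of rows, each a list of 7 numbers: the shift along the tool's x, y, z in mm, then the turn, a rotation vector about the tool's x, y, z in rad, then the opening in per cent of the stroke, from 0 (shut) to 100 (fully open). In form: [[x, y, z, wx, wy, wz, hand], ...]. A call has exactly 8 rows; each row shifts and turns the commanded pose from where the row before left it, along the tool's axes as they then stand; what a row does not reach is not made up. A row lasts 1/10 s, in which the tool goes at most 50 mm and 8.59 degrees, less where a joint would pass 70% of its speed; a pose out of reach is approached as far as the arm can. A call with a gripper value outside its range is refused whole. The fingers move at their own pace and stop on an object; FORCE is the grip in N (left out, the last holds). Time passes only in rows, so rows that do not move let the fingers close, or fill a call up. It gives the time, the measured TCP pose, the force and the opening at its end, in the units of the state.
- status.observe(): the state, without advancing time (a new reading comes with each control period).
- camera(name): name is "side" or "top"; returns a dict with "pixels" (400x640x3 uint8, red, green, blue), "vertical_fov" (degrees; the focal length in pixels is half the picture's height over the tangent of half this angle, whatever the lens; pixels are square), "cx", "cy" (the principal point, pixels), "rvec" (rotation vector, rad) and "tvec" (3), from world to camera coordinates, as OpenCV has them. Camera axes: x right, y down, z forward; pixel columns grow to the right and rows downward; lengths in m; the calibration is good to about 2 mm. A picture is of the moment at which its call begins. There is no depth.
- ctrl.close_job(): hands the job in, once; it reports no verdict.
The state is a dict: "time": time; "joint_positions": joint angles; "joint_vel": joint speeds; "joint_efforts": joint torques, N m; "ee_pos": TCP position; "tcp_rot": TCP orientation; "wrist_force": force on the tool from outside, world axes, zero at the start; "ft_torque": the same for the moment, N m; "gripper_width": finger opening in m.
Only numpy, scipy, OpenCV 4.12 (cv2) and the standard library are available. Lean on these libraries where they do the work, as an engineer would, in place of code of your own. Each camera call takes 0.05 s, during which the arm holds its last target.

### The job

Make up the two site kits from the stock lying between the two trays. The blue tray is the bolt-on bracket kit: lay the rusty drilled strap flat in its long nest, the bright channel piece on top of the strap with its open side up, and the bolt lengthwise in the narrower nest next to the nut that is already there; the green tray is the weld-on socket kit: stand the pipe ring over the post and set the orange tip box, upright, in its nest. Leave the angle-iron piece in the stock where it lies.

Things in the scene. Friction and masses are not known exactly. Their poses are not given: they have to be found in the camera images.
- blue_tray: Fixed blue tray 220(x) x 170(y) x 14 mm, origin centre of underside, floor top z 4. Two nests, each a pair of flared aluminium end cups holding a part along y, sides open mid-way for fingers. Wide nest at x +45, y 0: inside 52(x) x 122(y), lips to z 25, side arms 18 long. Narrow nest at x -47, y 0: 38 x 92, lips to z 21, arms 18. Fixed nut, 14 high, at x -8, y -58.
- green_tray: Fixed green tray 220(x) x 170(y) x 14 mm, origin centre of underside, floor top z 4. Black post at x -50, y 0: 26 mm thick, tapering to 11 at its top z 42, on a 64 mm round foot with top z 7. Nest at x +45, y 0: pair of flared aluminium end cups holding a part along y, sides open mid-way for fingers; inside 55(x) x 88(y), lips to z 21, side arms 14 long.
- strap: Rusty brown flat bar with two drilled holes, 40 x 110 x 8 mm, 0.28 kg; origin at the centre of its underside, z up; its length lies along its own y, its width along its own x. Pinch it across the 40 mm width.
- channel: Bright grey U-channel piece, 37 x 105 x 26 mm, 0.2 kg, lying with its open side up; origin at the centre of its underside, z up; its length lies along its own y, its width along its own x. Pinch it across the 37 mm width.
- bolt: Bright M16 hexagon-head bolt lying down, 80 mm long over all, 0.19 kg; origin on the surface under the middle of its length, z up; shank (16 mm thick, its axis 10 to 12 mm above the origin) along its own y, the head (27 mm wide, 24 mm high, 11 mm long) at the +y end. Pinch the shank across its own x, at the origin.
- pipe_ring: Dark grey sawn ring of pipe standing on end, 48 mm outside, 37 mm bore, 52 mm high, 0.34 kg; origin at the centre of its underside, z up along its axis.
- tips: Small orange plastic box with a grey lid (lid fixed shut, so mostly grey from above), 44 x 76 x 27 mm, 0.12 kg; origin at the centre of its underside (the box reaches from -21 to +23 mm along x), z up; length along its own y. Pinch it across the 44 mm width.
- angle: Rusty angle-iron piece standing like a roof, 68 x 70 x 34 mm; belongs to neither kit. Origin at the centre of its underside.

How it is judged:
By the outcome, as a careful person would: the job done as asked, in the order asked, and still so for the second after the job is handed in, with the robot touching nothing.
It also fails if it takes over 128 s, if anything falls off the work surface, if the arm or the gripper's body presses on something with over 40 N, if the wrist force passes 120 N, or if a joint passes its speed limit or range.

## Working session

There is one attempt and no reset: what is moved stays moved. The work goes in short steps, Python scripts to look and compute and a shell command to move; the robot and the scene stay as the last step left them, time stands still between calls to the robot, and variables do not carry over. Pictures are saved under pics/ and viewed, and the job is handed in when it is done.

```bash
ls; mkdir -p pics; python3 - <<'E'
from bench import status, camera, ctrl
import cv2
print(status.observe(), ctrl.grip_point_offset)
for n in("top","side"):
    c=camera(n); cv2.imwrite(f"pics/{n}0.png",c["pixels"][:,:,::-1]); print(n,{k:c[k] for k in c if k!="pixels"})
E
```

```text
pics
{'time': 0.0, 'joint_positions': array([-1.43546974e+00,  4.94215255e-01,  1.34614383e+00,  7.83681183e-06,
        1.30251341e+00, -9.54754985e-02]), 'joint_vel': array([ 0.00061459, -0.00041009, -0.00083729, -0.00040523, -0.00144732,
        0.00127126]), 'joint_efforts': array([ 3.44251181e-03, -8.78814983e+01, -3.81846571e+01,  7.12150382e-02,
        5.34947519e-02, -9.40748168e-05]), 'ee_pos': array([ 0.14294124, -0.60802996,  0.21331403]), 'tcp_rot': array([-1.57206962e+00,  1.29527852e-04, -2.91079273e+00]), 'wrist_force': array([0.43024722, 0.01339953, 0.16616936]), 'ft_torque': array([-0.00222706, -0.05364574,  0.05159247]), 'gripper_width': 0.091415102849621} 0.0188
top {'vertical_fov': 46.48402940569115, 'cx': 320.07932249208415, 'cy': 203.45055019081497, 'rvec': array([ 2.17760279, -2.14596618,  0.12253517]), 'tvec': array([-0.02513528,  0.56702976,  1.11235525])}
side {'vertical_fov': 46.10266442635165, 'cx': 320.5770756726957, 'cy': 200.73688346318238, 'rvec': array([ 2.18649558, -0.21237145,  0.11166642]), 'tvec': array([-0.53634577,  0.08164639,  1.07355877])}
```

View pics/top0.png

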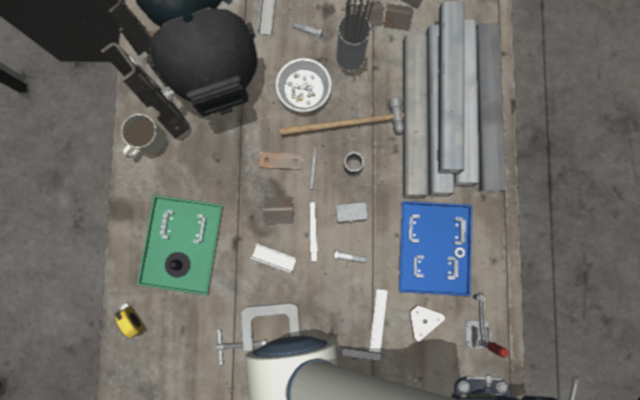

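View pics/side0.png

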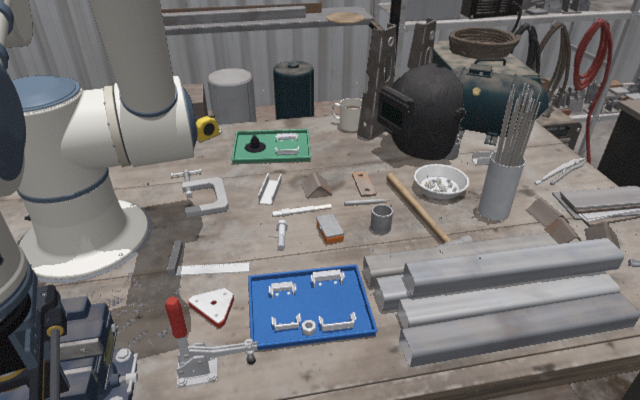

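```bash
cat > h.py <<'E'
import numpy as np, cv2, json
from bench import status, camera, ctrl
def cal(c):
    f=200/np.tan(np.radians(c["vertical_fov"]/2))
    K=np.array([[f,0,c["cx"]],[0,f,c["cy"]],[0,0,1]])
    R,_=cv2.Rodrigues(c["rvec"]); return K,R,np.array(c["tvec"])
def onplane(c,uv,z):
    K,R,t=cal(c); uv=np.atleast_2d(uv)
    d=(R.T@np.linalg.inv(K)@np.c_[uv,np.ones(len(uv))].T).T
    o=-R.T@t; s=(z-o[2])/d[:,2]; return o+s[:,None]*d
def proj(c,P):
    K,R,t=cal(c); q=(K@(R@np.atleast_2d(P).T+t[:,None])).T; return q[:,:2]/q[:,2:]
def shot(n,name,box=None,k=1):
    c=camera(n); im=c["pixels"][:,:,::-1]
    if box: x0,y0,x1,y1=box; im=im[y0:y1,x0:x1]
    cv2.imwrite("pics/"+name,cv2.resize(im,None,fx=k,fy=k,interpolation=cv2.INTER_CUBIC)); return c
E
python3 - <<'E'
from h import *
c=shot("top","t1.png",(235,140,385,280),5)
shot("top","t2.png",(390,190,490,310),5)
shot("top","t3.png",(130,190,230,310),5)
print(onplane(c,[[281,160],[273,258],[350,257],[354,161],[352,212],[278,209],[435,249],[181,246]],0.0).round(3))
d=shot("side","s1.png",(220,120,420,350),3)
E
```

```text
[[ 0.681  0.085  0.   ]
 [ 0.432  0.099  0.   ]
 [ 0.438 -0.093  0.   ]
 [ 0.682 -0.102  0.   ]
 [ 0.551 -0.098  0.   ]
 [ 0.555  0.089  0.   ]
 [ 0.461 -0.306  0.   ]
 [ 0.459  0.33   0.   ]]
```

View pics/t1.png

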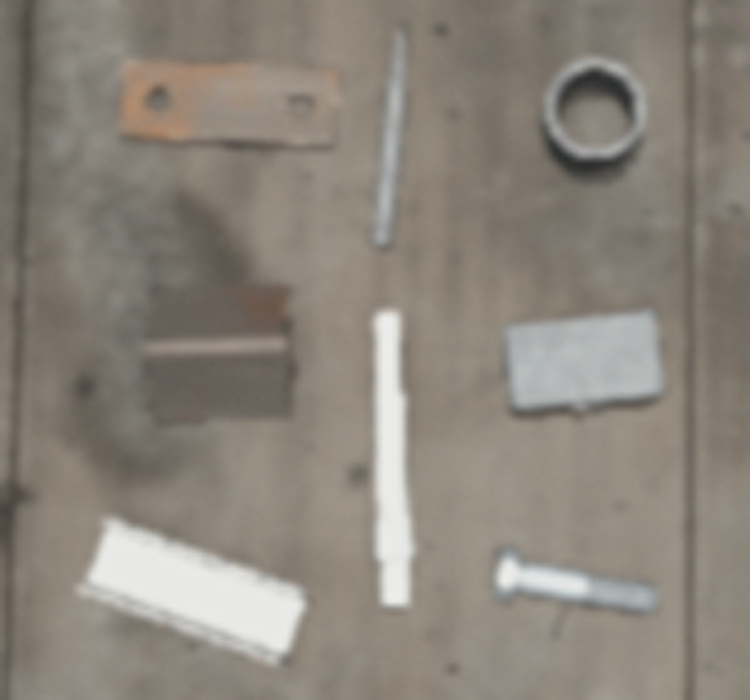

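View pics/t2.png

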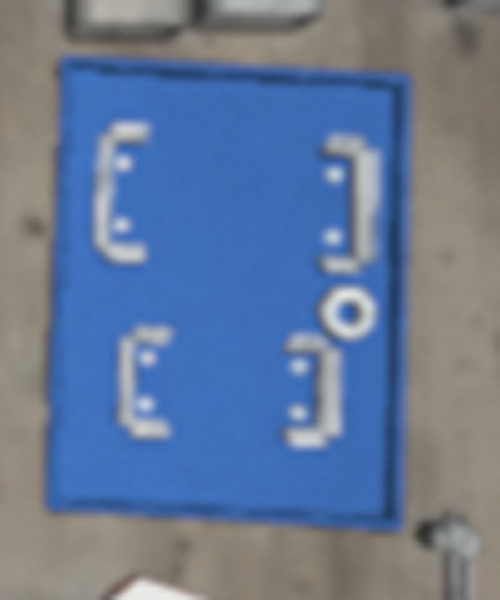

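View pics/t3.png

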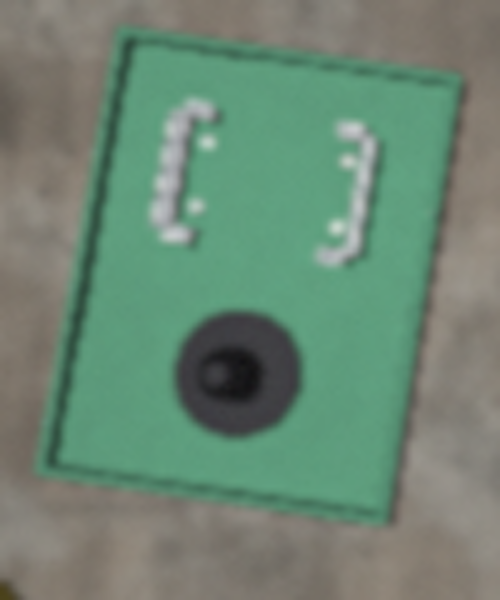

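View pics/s1.png

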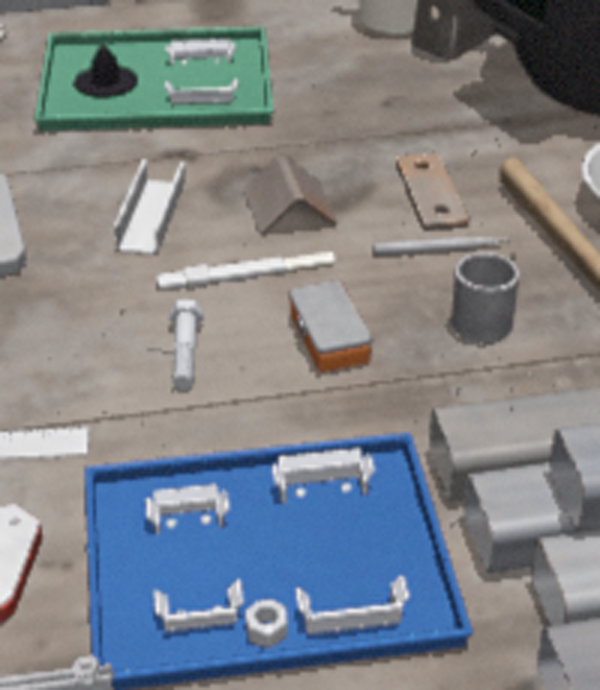

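```bash
cat > m.py <<'E'
from h import *
c=camera("top"); im=c["pixels"]; lab=cv2.cvtColor(im,cv2.COLOR_RGB2LAB).astype(float)
hsv=cv2.cvtColor(im,cv2.COLOR_RGB2HSV)
def rect(mask,z,name):
    n,l,s,ce=cv2.connectedComponentsWithStats(mask.astype(np.uint8)); k=1+np.argmax(s[1:,4])
    cn,_=cv2.findContours((l==k).astype(np.uint8),0,2); cn=max(cn,key=cv2.contourArea)
    K=cv2.convexHull(cn)[:,0].astype(float)
    W=onplane(c,K,z)[:,:2]
    r=cv2.minAreaRect((W*1000).astype(np.float32)); b=cv2.boxPoints(r)
    e=[b[1]-b[0],b[2]-b[1]]; L=max(e,key=np.linalg.norm)
    cw=onplane(c,ce[k],z)[0]*1000
    print(name,"rect",np.round(r[0],1),np.round(r[1],1),"long yaw",round(np.degrees(np.arctan2(L[1],L[0]))%180,1),"centroid",cw.round(1),s[k][4])
H,S,V=[hsv[...,i].astype(int) for i in range(3)]
rect((H>100)&(H<125)&(S>120),.014,"blue")
rect((H>60)&(H<90)&(S>70),.014,"green")
def win(box,th,z,name,bright=0):
    x0,y0,x1,y1=box; sub=lab[y0:y1,x0:x1]; bg=np.median(sub.reshape(-1,3),0)
    d=np.linalg.norm(sub-bg,axis=2) if not bright else V[y0:y1,x0:x1]-bright+th
    m=np.zeros(im.shape[:2],bool); m[y0:y1,x0:x1]=d>th
    rect(m,z,name)
for th in(12,18):
  win((250,148,308,174),th,.008,"strap")
  win((340,148,370,180),th,.052,"ring")
  win((330,195,375,230),th,.027,"tips")
  win((330,247,370,266),th,.012,"bolt")
win((245,238,300,276),0,.003,"chan",190)
win((245,238,300,276),30,.026,"chan all")
E
python3 m.py
```

```text
blue rect [ 463.7 -303.2] [172.9 222.7] long yaw 177.5 centroid [ 462.1 -301.5   14. ] 5365
green rect [463.2 328.9] [174.2 223.3] long yaw 172.6 centroid [462.3 328.5  14. ] 5478
strap rect [655.8  87.8] [108.5  18.5] long yaw 81.8 centroid [657.8  96.2   8. ] 138
ring rect [665.7 -97.3] [53. 79.] long yaw 151.0 centroid [664.7 -98.7  52. ] 423
tips rect [ 548.8 -100.8] [84.3 98.5] long yaw 90.1 centroid [ 554.7 -103.7   27. ] 902
bolt rect [437.2 -90.3] [79.8 20.5] long yaw 79.2 centroid [437.5 -89.3  12. ] 203
strap rect [657.4  96.3] [86.3  6.1] long yaw 88.3 centroid [657.8  94.5   8. ] 71
ring rect [663.7 -95.9] [49.8 63.6] long yaw 158.8 centroid [664.3 -96.7  52. ] 305
tips rect [544.7 -92.6] [47.9 76.3] long yaw 96.9 centroid [546.2 -94.1  27. ] 531
bolt rect [437.1 -89.7] [75.9 15.5] long yaw 76.9 centroid [439.  -85.9  12. ] 151
chan rect [432.7  96.8] [105.3  37.4] long yaw 70.8 centroid [433.7  97.1   3. ] 594
chan all rect [432.5  94.7] [105.2  38.8] long yaw 71.0 centroid [432.6  95.1  26. ] 676
```

```bash
cat > m2.py <<'E'
from h import *
c=camera("top"); s=camera("side")
def P(o,pts,z): 
    p=(np.array(pts,float)+.5)/5-.5+np.array(o); return onplane(c,p,z)
o1=(235,140);o2=(390,190);o3=(130,190)
def quad(n,o,pts,z):
    w=P(o,pts,z)*1000; e=np.roll(w,-1,0)-w
    print(n,"c",w.mean(0).round(1),"len",np.linalg.norm(e,axis=1).round(1),"ang",[round(float(np.degrees(np.arctan2(a[1],a[0])))%180,1) for a in e]); return w
Q={}
Q['strap']=quad('strap',o1,[(122,60),(340,68),(333,147),(118,138)],.008)
Q['tips']=quad('tips',o1,[(506,325),(655,310),(664,394),(512,411)],.027)
Q['ring']=quad('ring',o1,[(545,108),(595,56),(648,108),(595,162)],.052)
Q['blue']=quad('blue',o2,[(62,57),(410,76),(402,530),(47,508)],.014)
Q['green']=quad('green',o3,[(120,25),(463,75),(392,523),(38,475)],.014)
# cup lips corners (arm tips) 
Q['wide']=quad('wide',o2,[(148,130),(328,143),(324,264),(142,253)],.022)
Q['narrow']=quad('narrow',o2,[(168,334),(292,343),(288,438),(166,430)],.018)
Q['gnest']=quad('gnest',o3,[(212,110),(340,128),(320,255),(182,237)],.018)
print('post foot',P(o3,[(238,373)],.007)*1000,'post top',P(o3,[(214,375)],.042)*1000)
im=s["pixels"][:,:,::-1].copy(); im=cv2.resize(im,None,fx=4,fy=4,interpolation=cv2.INTER_CUBIC)
for k,w in Q.items():
    q=(proj(s,w/1000)+.5)*4-.5
    for p in q: cv2.circle(im,tuple(int(v) for v in p.round()),4,(0,0,255),1)
cv2.imwrite("pics/ov_a.png",im[480:1040,960:1720]); cv2.imwrite("pics/ov_b.png",im[1000:1400,940:1540])
E
python3 m2.py
```

```text
strap c [679.1  85.9   8. ] len [111.   40.9 109.1  40.3] ang [88.7, 176.1, 88.4, 178.8]
tips c [548.9 -94.5  27. ] len [74.  41.8 75.3 42.7] ang [96.6, 6.3, 97.2, 4.6]
ring c [669.9 -97.6  52. ] len [35.7 36.5 37.4 36.1] ang [137.3, 45.6, 136.5, 43.0]
blue c [ 463.7 -304.    14. ] len [173.9 223.5 173.5 222.5] ang [87.7, 177.7, 87.3, 177.8]
green c [463.4 327.5  14. ] len [174.2 222.3 175.6 224.6] ang [82.5, 173.2, 83.3, 172.9]
wide c [ 509.2 -305.2   22. ] len [89.1 59.8 89.5 60.9] ang [86.7, 177.1, 87.4, 176.7]
narrow c [ 416.8 -301.5   18. ] len [61.  46.3 59.7 46.7] ang [86.7, 176.6, 87.1, 178.2]
gnest c [507.7 323.5  18. ] len [64.5 63.4 69.  64.2] ang [82.8, 173.6, 83.5, 169.6]
post foot [[413.66770623 334.8241023    7.        ]] post top [[413.23527344 335.64947963  42.        ]]
```

View pics/ov_a.png

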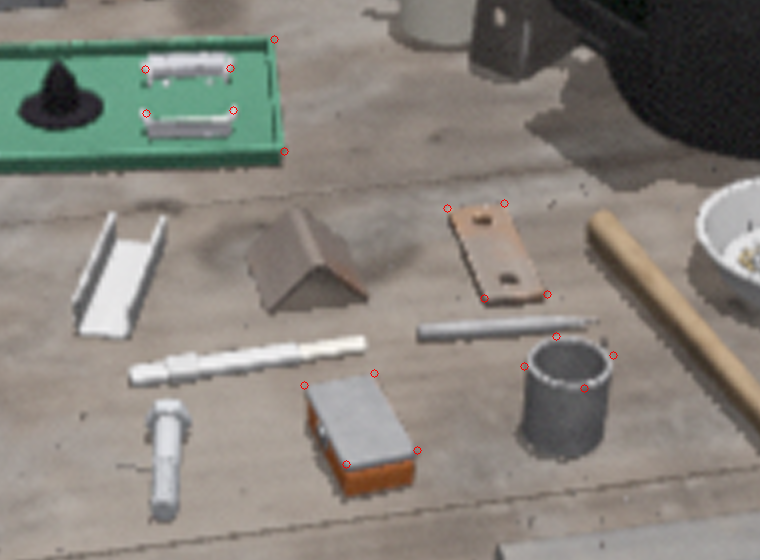

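View pics/ov_b.png

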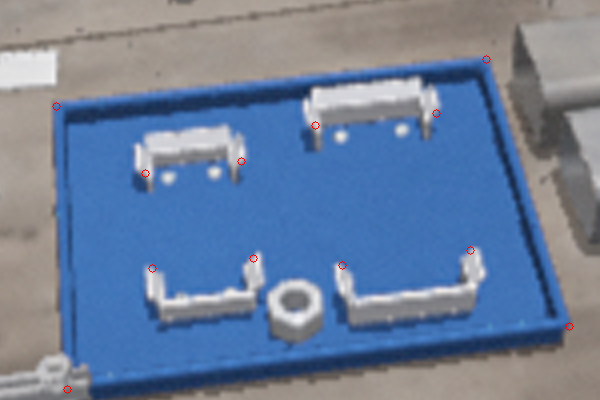

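```bash
cat > plan.py <<'E'
import sys; from h import *
from scipy.spatial.transform import Rotation as Ro
x,y,z,yaw=map(float,sys.argv[1:5])   # mm, deg of object (tool yaw = obj-90)
s=status.observe(); R=Ro.from_euler('xyz',s["tcp_rot"]); p=np.array(s["ee_pos"])*1000
T=Ro.from_euler('xyz',[-np.pi/2,0,np.radians(yaw-90)])
d=np.array([x,y,z])-p
print("t",round(s["time"],2),"p",p.round(1),"objyaw",round(np.degrees(s["tcp_rot"][2])+90,2),"q",s["joint_positions"].round(2),"w",round(s["gripper_width"]*1000,1),"F",s["wrist_force"].round(1))
print("delta world",d.round(1)," tool now",R.inv().apply(d).round(1)," tool after turn",T.inv().apply(d).round(1)," turn",(R.inv()*T).as_rotvec().round(3))
E
python3 plan.py 679 86 120 -1.5
python3 -m creep '[[0,0,0,0,-0.146,0,100],[0,0,0,0,-0.146,0,100],[0,0,0,0,-0.146,0,100],[0,0,0,0,-0.146,0,100],[0,0,0,0,-0.146,0,100],[0,0,0,0,-0.146,0,100],[0,0,0,0,-0.146,0,100],[0,0,0,0,-0.146,0,100]]' 20
python3 plan.py 679 86 120 -1.5
```

```text
t 0.45 p [ 143.  -608.4  213.8] objyaw -76.78 q [-1.44  0.49  1.35  0.    1.3  -0.1 ] w 91.8 F [-0.5 -0.1  0.2]
delta world [536.  694.4 -93.8]  tool now [-680.6   93.9 -553.3]  tool after turn [-708.2   93.8  517.7]  turn [ 0.    -1.314 -0.   ]
time: 1.25
ee_pos: [0.143, -0.6084, 0.2139]
tcp_rot: [-1.571, -0.0, -1.737]
wrist_force: [-0.7, 0.6, -0.2]
gripper_width: 0.0913
t 1.25 p [ 143.  -608.4  213.9] objyaw -9.51 q [-1.44  0.49  1.35 -0.    1.3  -1.27] w 91.3 F [-0.7  0.6 -0.2]
delta world [536.  694.4 -93.9]  tool now [-773.4   93.9  414. ]  tool after turn [-708.2   93.9  517.7]  turn [ 0.   -0.14  0.  ]
```

```bash

python3 -m creep '[[0,0,0,0,-0.14,0,100],[-35,0,26,0,0,0,100],[-35,0,26,0,0,0,100],[-35,0,26,0,0,0,100],[-35,0,26,0,0,0,100],[-35,0,26,0,0,0,100],[-35,0,26,0,0,0,100],[-35,0,26,0,0,0,100]]'
python3 plan.py 679 86 120 -1.5
```

```text
time: 2.05
ee_pos: [0.3336, -0.368, 0.2141]
tcp_rot: [-1.57, -0.0, -1.603]
wrist_force: [1.3, -0.8, -0.5]
gripper_width: 0.0911
t 2.05 p [ 333.6 -368.   214.1] objyaw -1.85 q [-0.95  0.31  1.65  0.    1.17 -0.92] w 91.1 F [ 1.3 -0.8 -0.5]
delta world [345.4 454.  -94.1]  tool now [-464.9   94.1  330.6]  tool after turn [-462.9   94.1  333.4]  turn [-0.    -0.006  0.   ]
```

```bash

python3 -m creep '[[-35,0,26,0,0,0,100],[-35,0,26,0,0,0,100],[-35,0,26,0,0,0,100],[-35,0,26,0,0,0,100],[-35,0,26,0,0,0,100],[-35,0,26,0,0,0,100],[-35,0,26,0,0,0,100],[-35,0,26,0,0,0,100]]'
python3 plan.py 679 86 120 -1.5
```

```text
time: 2.85
ee_pos: [0.5505, -0.0945, 0.2141]
tcp_rot: [-1.57, -0.0, -1.603]
wrist_force: [0.3, -0.2, -0.0]
gripper_width: 0.0914
t 2.85 p [550.5 -94.5 214.1] objyaw -1.83 q [-0.28  0.4   1.51 -0.    1.23 -0.24] w 91.4 F [ 0.3 -0.2 -0. ]
delta world [128.5 180.5 -94.1]  tool now [-184.5   94.1  122.6]  tool after turn [-183.8   94.1  123.7]  turn [-0.    -0.006  0.   ]
```

```bash

python3 -m creep '[[-37,0,24,0,0,0,100],[-37,0,24,0,0,0,100],[-37,10,25,0,0,0,100],[-37,20,25,0,0,0,100],[-36,30,25,0,0,0,100],[0,34,0,0,0,0,100],[0,0,0,0,0,0,100],[0,0,0,0,0,0,100]]'
python3 plan.py 679 86 3 -1.5
python3 - <<'E'
from h import *
shot("side","s3.png",(260,90,460,250),4)
E
```

```text
time: 3.65
ee_pos: [0.6765, 0.0814, 0.122]
tcp_rot: [-1.572, -0.0, -1.603]
wrist_force: [0.7, -0.7, 0.8]
gripper_width: 0.0908
t 3.65 p [676.5  81.4 122. ] objyaw -1.84 q [ 0.03  0.66  1.29 -0.    1.19  0.06] w 90.8 F [ 0.7 -0.7  0.8]
delta world [   2.5    4.6 -119. ]  tool now [ -4.7 119.    2.5]  tool after turn [ -4.7 119.    2.4]  turn [ 0.001 -0.006  0.   ]
```

View pics/s3.png

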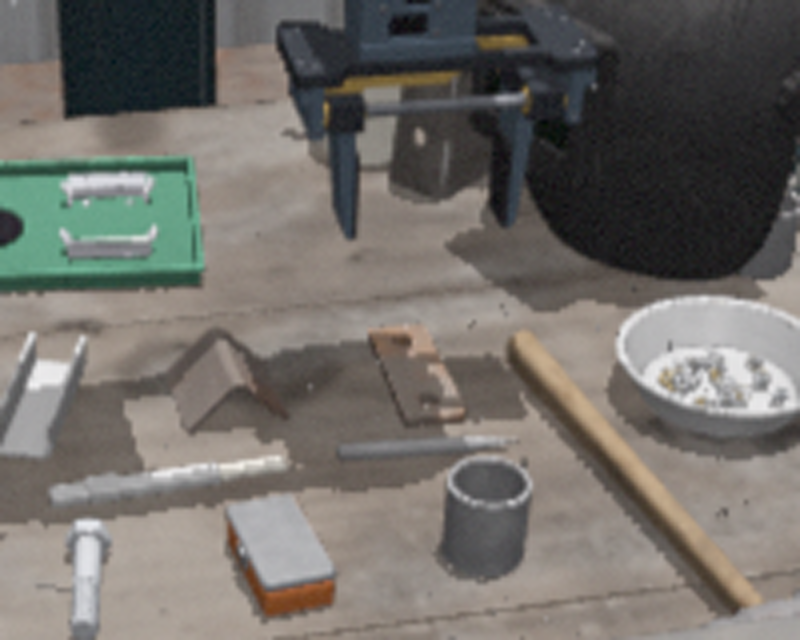

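```bash

python3 -m creep '[[-4,15,2,0,-0.006,0,75],[0,25,0,0,0,0,75],[0,25,0,0,0,0,75],[0,20,0,0,0,0,75],[0,15,0,0,0,0,75],[0,10,0,0,0,0,75],[0,5,0,0,0,0,75],[0,0,0,0,0,0,75]]'
python3 plan.py 679 86 3 -1.5
```

```text
time: 4.5
ee_pos: [0.6791, 0.0856, 0.0066]
tcp_rot: [-1.571, 0.0, -1.597]
wrist_force: [-0.3, -0.5, -0.6]
gripper_width: 0.0684
t 4.5 p [679.1  85.6   6.6] objyaw -1.5 q [0.04 0.8  1.36 0.   0.98 0.06] w 68.4 F [-0.3 -0.5 -0.6]
delta world [-0.1  0.4 -3.6]  tool now [-0.4  3.6 -0.1]  tool after turn [-0.4  3.6 -0.1]  turn [-0.  0. -0.]
```

```bash

python3 -m creep '[[0,2,0,0,0,0,75],[0,2,0,0,0,0,75],[0,0,0,0,0,0,30],[0,0,0,0,0,0,30],[0,0,0,0,0,0,30],[0,0,0,0,0,0,30],[0,0,0,0,0,0,20],[0,0,0,0,0,0,20]]' 40
python3 plan.py 679 86 3 -1.5
python3 -m creep '[[0,0,0,0,0,0,20],[0,0,0,0,0,0,20],[0,-5,0,0,0,0,20],[0,-15,0,0,0,0,20],[0,-25,0,0,0,0,20],[0,-25,0,0,0,0,20],[0,-25,0,0,0,0,20],[0,-10,0,0,0,0,20]]' 40
python3 plan.py 508.9 -305.3 110 -2.5
python3 - <<'E'
from h import *
shot("side","s4.png",(260,90,460,250),4)
E
```

```text
time: 5.3
ee_pos: [0.6791, 0.0857, 0.0028]
tcp_rot: [-1.571, 0.0, -1.597]
wrist_force: [-0.3, 0.3, 1.9]
gripper_width: 0.0394
t 5.3 p [679.1  85.7   2.8] objyaw -1.49 q [0.04 0.81 1.36 0.   0.97 0.06] w 39.4 F [-0.3  0.3  1.9]
delta world [-0.1  0.3  0.2]  tool now [-0.3 -0.2 -0.1]  tool after turn [-0.3 -0.2 -0.1]  turn [-0.  0. -0.]
time: 6.1
ee_pos: [0.6802, 0.0857, 0.1111]
tcp_rot: [-1.567, 0.0, -1.597]
wrist_force: [0.8, -0.5, -2.4]
gripper_width: 0.0396
t 6.1 p [680.2  85.7 111.1] objyaw -1.49 q [ 0.04  0.68  1.29 -0.    1.17  0.06] w 39.6 F [ 0.8 -0.5 -2.4]
delta world [-171.3 -391.    -1.1]  tool now [ 395.3    0.4 -161.1]  tool after turn [ 398.1    1.1 -154.1]  turn [-0.004  0.018 -0.   ]
```

View pics/s4.png

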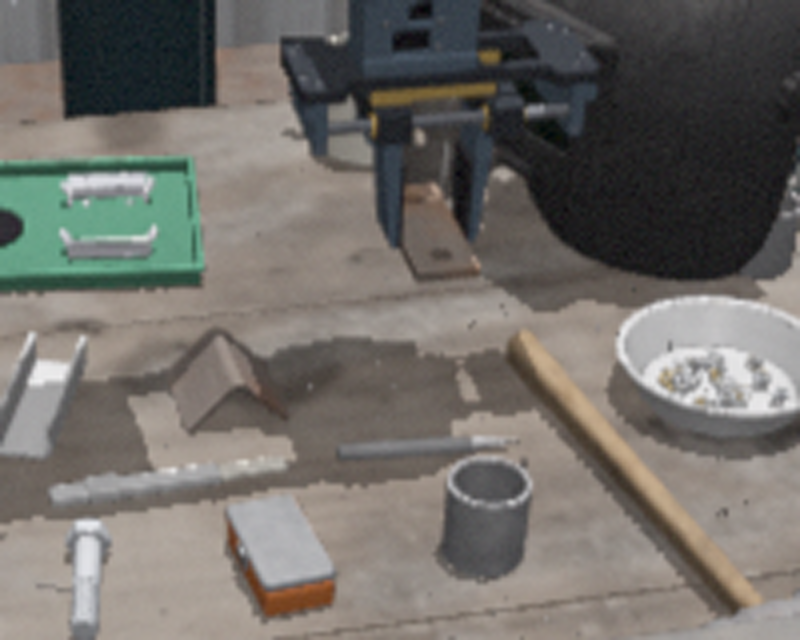

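```bash

python3 -m creep '[[0,0,0,0,0.018,0,20],[40,0,-16,0,0,0,20],[40,0,-16,0,0,0,20],[40,0,-16,0,0,0,20],[40,0,-16,0,0,0,20],[40,0,-15,0,0,0,20],[40,0,-15,0,0,0,20],[40,0,-15,0,0,0,20]]'
python3 -m creep '[[40,0,-15,0,0,0,20],[40,0,-15,0,0,0,20],[38,0,-14,0,0,0,20],[0,10,0,0,0,0,20],[0,15,0,0,0,0,20],[0,15,0,0,0,0,20],[0,10,0,0,0,0,20],[0,0,0,0,0,0,20]]'
python3 plan.py 508.9 -305.3 6.8 -2.5
python3 - <<'E'
from h import *
c=shot("side","s5.png",(230,230,390,370),5)
c=shot("top","t5.png",(390,190,490,310),5)
E
```

```text
time: 6.95
ee_pos: [0.5561, -0.1903, 0.1063]
tcp_rot: [-1.573, 0.001, -1.616]
wrist_force: [-0.2, -1.0, -2.4]
gripper_width: 0.0395
time: 7.75
ee_pos: [0.5076, -0.3041, 0.0556]
tcp_rot: [-1.574, 0.002, -1.615]
wrist_force: [0.3, 1.1, -2.5]
gripper_width: 0.0392
t 7.75 p [ 507.6 -304.1   55.6] objyaw -2.53 q [-0.64  0.64  1.58  0.    0.92 -0.6 ] w 39.2 F [ 0.3  1.1 -2.5]
delta world [  1.3  -1.2 -48.8]  tool now [ 1.2 48.8  1.5]  tool after turn [ 1.1 48.8  1.3]  turn [ 0.003 -0.001 -0.002]
```

View pics/s5.png

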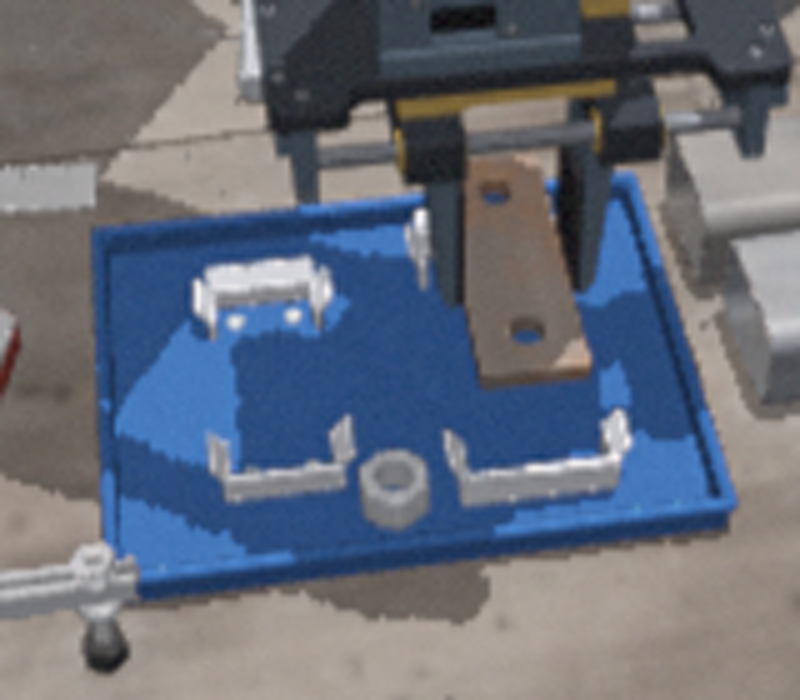

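View pics/t5.png

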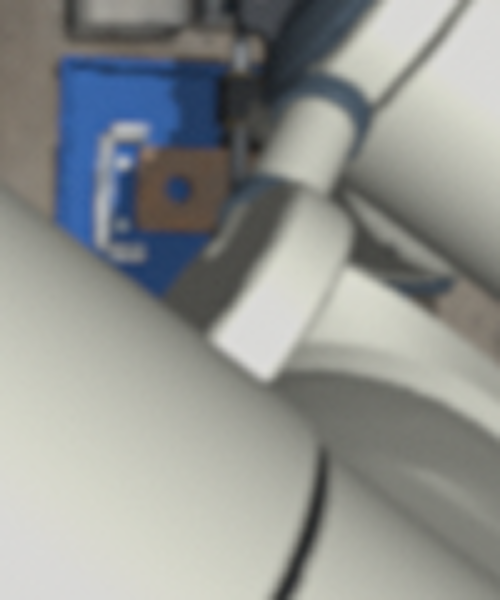

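```bash

python3 -m creep '[[1,8,1,0,0,0,20],[0,8,0,0,0,0,20],[0,8,0,0,0,0,20],[0,8,0,0,0,0,20],[0,6,0,0,0,0,20],[0,4,0,0,0,0,20],[0,2,0,0,0,0,20],[0,0,0,0,0,0,20]]'
python3 plan.py 508.9 -305.3 6.8 -2.5
python3 - <<'E'
from h import *
c=shot("side","s6.png",(230,230,390,370),5)
E
```

```text
time: 8.65
ee_pos: [0.5095, -0.3062, 0.0135]
tcp_rot: [-1.571, 0.0, -1.615]
wrist_force: [0.4, -0.1, -3.2]
gripper_width: 0.0395
t 8.65 p [ 509.5 -306.2   13.5] objyaw -2.52 q [-0.64  0.7   1.6  -0.    0.83 -0.6 ] w 39.5 F [ 0.4 -0.1 -3.2]
delta world [-0.6  0.9 -6.7]  tool now [-0.9  6.7 -0.7]  tool after turn [-0.9  6.7 -0.7]  turn [ 0. -0. -0.]
```

View pics/s6.png

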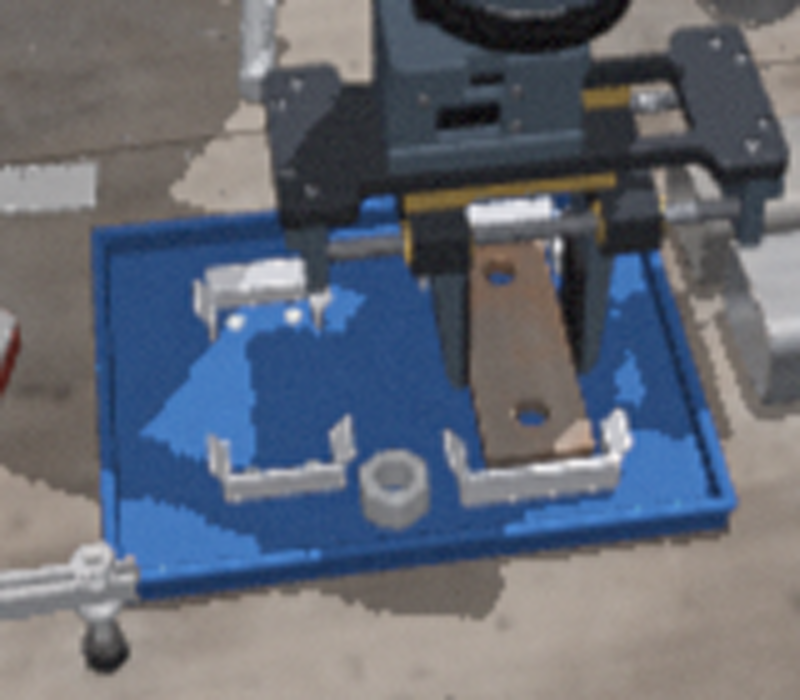

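```bash

python3 -m creep '[[-1,2,-0.5,0,0,0,20],[0,2,0,0,0,0,20],[0,2,0,0,0,0,20],[0,0,0,0,0,0,20],[0,0,0,0,0,0,20],[0,0,0,0,0,0,20],[0,0,0,0,0,0,20],[0,0,0,0,0,0,20]]'
python3 plan.py 508.9 -305.3 6.8 -2.5
```

```text
time: 9.5
ee_pos: [0.5091, -0.3053, 0.0077]
tcp_rot: [-1.571, -0.0, -1.615]
wrist_force: [0.3, 0.3, -3.0]
gripper_width: 0.0393
t 9.5 p [ 509.1 -305.3    7.7] objyaw -2.52 q [-0.64  0.71  1.61  0.    0.82 -0.6 ] w 39.3 F [ 0.3  0.3 -3. ]
delta world [-0.2 -0.  -0.9]  tool now [ 0.   0.9 -0.2]  tool after turn [ 0.   0.9 -0.2]  turn [-0. -0.  0.]
```

```bash

python3 -m creep '[[0,1,0,0,0,0,20],[0,0.3,0,0,0,0,20],[0,0,0,0,0,0,20],[0,0,0,0,0,0,60],[0,0,0,0,0,0,65],[0,0,0,0,0,0,65],[0,0,0,0,0,0,65],[0,0,0,0,0,0,65]]'
python3 -m creep '[[0,-5,0,0,0,0,70],[0,-15,0,0,0,0,70],[0,-25,0,0,0,0,70],[0,-30,0,0,0,0,70],[0,-30,0,0,0,0,70],[0,-30,0,0,0,0,70],[0,0,0,0,0,0,70],[0,0,0,0,0,0,70]]'
python3 plan.py 433 95.5 120 -19
python3 - <<'E'
from h import *
c=shot("side","s7.png",(230,230,390,370),5)
E
```

```text
time: 10.3
ee_pos: [0.5092, -0.3053, 0.0064]
tcp_rot: [-1.571, -0.0, -1.615]
wrist_force: [-0.2, 0.1, 0.0]
gripper_width: 0.0594
time: 11.1
ee_pos: [0.5093, -0.3054, 0.1421]
tcp_rot: [-1.57, -0.001, -1.615]
wrist_force: [-0.2, -1.2, -0.3]
gripper_width: 0.0639
t 11.1 p [ 509.3 -305.4  142.1] objyaw -2.52 q [-0.64  0.53  1.51  0.    1.1  -0.6 ] w 63.9 F [-0.2 -1.2 -0.3]
delta world [-76.3 400.9 -22.1]  tool now [-397.1   21.7  -93.9]  tool after turn [-354.2   22.1 -202.7]  turn [-0.001  0.288  0.001]
```

View pics/s7.png

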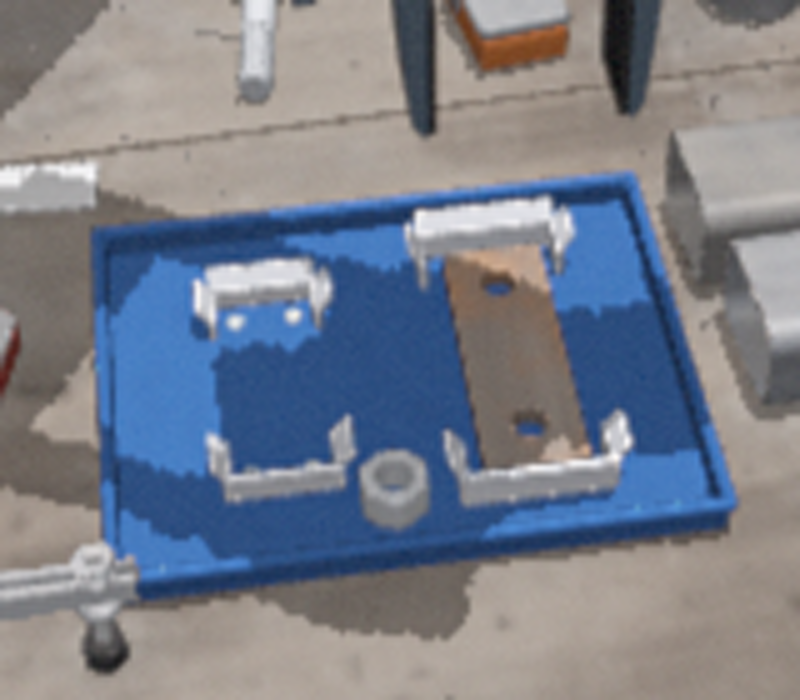

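```bash

python3 -m creep '[[0,0,0,0,0.144,0,70],[0,0,0,0,0.144,0,70],[-35,0,-20,0,0,0,70],[-35,0,-20,0,0,0,70],[-35,0,-20,0,0,0,70],[-35,0,-20,0,0,0,70],[-35,0,-20,0,0,0,70],[-35,0,-20,0,0,0,70]]'
python3 -m creep '[[-36,5,-21,0,0,0,75],[-36,10,-21,0,0,0,75],[-36,15,-21,0,0,0,75],[-36,15,-20,0,0,0,75],[0,25,0,0,0,0,75],[0,10,0,0,0,0,75],[0,0,0,0,0,0,75],[0,0,0,0,0,0,75]]'
python3 plan.py 433 95.5 8 -19
python3 - <<'E'
from h import *
c=shot("side","s8.png",(220,110,360,230),5)
E
```

```text
time: 11.95
ee_pos: [0.4629, -0.066, 0.1404]
tcp_rot: [-1.573, -0.0, -1.903]
wrist_force: [0.7, 0.3, 0.2]
gripper_width: 0.064
time: 12.75
ee_pos: [0.4327, 0.0949, 0.0615]
tcp_rot: [-1.571, -0.0, -1.904]
wrist_force: [-0.3, 0.2, 0.3]
gripper_width: 0.0683
t 12.75 p [432.7  94.9  61.5] objyaw -19.09 q [ 0.08  0.49  1.95 -0.    0.7   0.41] w 68.3 F [-0.3  0.2  0.3]
delta world [  0.3   0.6 -53.5]  tool now [-0.7 53.5  0.1]  tool after turn [-0.7 53.5  0.1]  turn [ 0.001 -0.002  0.   ]
```

View pics/s8.png

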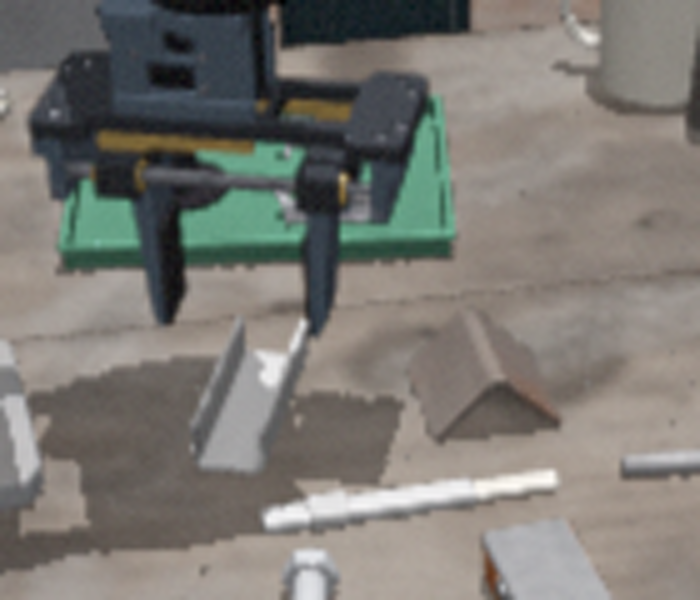

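```bash

python3 -m creep '[[0,10,0,0,0,0,75],[0,15,0,0,0,0,75],[0,15,0,0,0,0,75],[0,9,0,0,0,0,75],[0,4,0,0,0,0,75],[0,0,0,0,0,0,75],[0,0,0,0,0,0,30],[0,0,0,0,0,0,20]]' 25
python3 -m creep '[[0,0,0,0,0,0,20],[0,0,0,0,0,0,20],[0,0,0,0,0,0,20],[0,0,0,0,0,0,20],[0,0,0,0,0,0,20],[0,0,0,0,0,0,20],[0,0,0,0,0,0,20],[0,0,0,0,0,0,20]]' 25
python3 plan.py 433 95.5 8 -19
python3 - <<'E'
from h import *
c=shot("side","s9.png",(220,110,360,230),5)
E
```

```text
time: 13.6
ee_pos: [0.4329, 0.0956, 0.0088]
tcp_rot: [-1.57, 0.0, -1.903]
wrist_force: [-0.2, 0.1, -0.4]
gripper_width: 0.0552
time: 14.4
ee_pos: [0.4327, 0.0956, 0.0086]
tcp_rot: [-1.57, 0.0, -1.903]
wrist_force: [-1.0, 0.5, 7.0]
gripper_width: 0.037
t 14.4 p [432.7  95.6   8.6] objyaw -19.02 q [0.08 0.6  1.99 0.   0.56 0.41] w 37.0 F [-1.   0.5  7. ]
delta world [ 0.3 -0.1 -0.6]  tool now [0.  0.6 0.3]  tool after turn [0.  0.6 0.3]  turn [-0. -0. -0.]
```

View pics/s9.png

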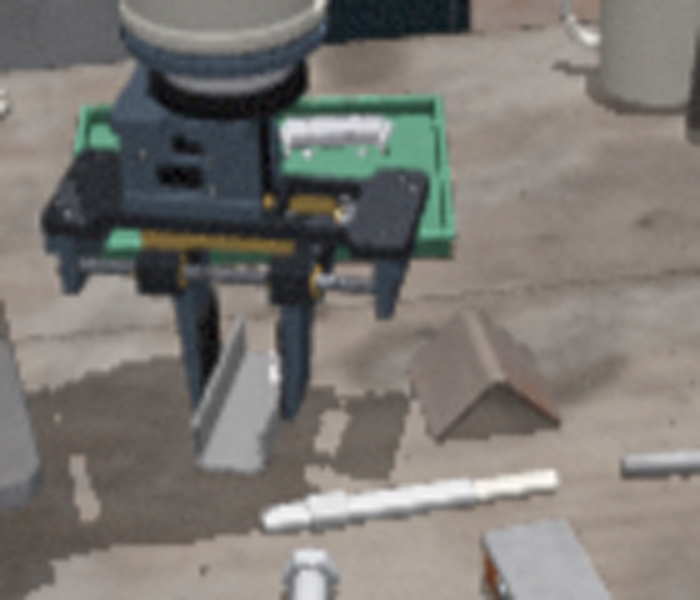

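```bash

python3 -m creep '[[0,-5,0,0,0,0,20],[0,-15,0,0,0,0,20],[0,-25,0,0,0,0,20],[0,-30,0,0,0,0,20],[0,-25,0,0,-0.1,0,20],[0,-10,0,0,-0.1,0,20],[0,0,0,0,-0.088,0,20],[0,0,0,0,0,0,20]]' 
python3 plan.py 509 -305.3 118 -2.5
python3 - <<'E'
from h import *
c=shot("side","s10.png",(220,110,360,230),5)
E
```

```text
time: 15.25
ee_pos: [0.4325, 0.0956, 0.1189]
tcp_rot: [-1.57, 0.0, -1.613]
wrist_force: [0.1, -0.3, -2.0]
gripper_width: 0.037
t 15.25 p [432.5  95.6 118.9] objyaw -2.42 q [0.08 0.38 1.89 0.   0.87 0.12] w 37.0 F [ 0.1 -0.3 -2. ]
delta world [  76.5 -400.9   -0.9]  tool now [397.3   0.9  93.3]  tool after turn [397.2   0.9  93.9]  turn [-0.001  0.001 -0.   ]
```

View pics/s10.png

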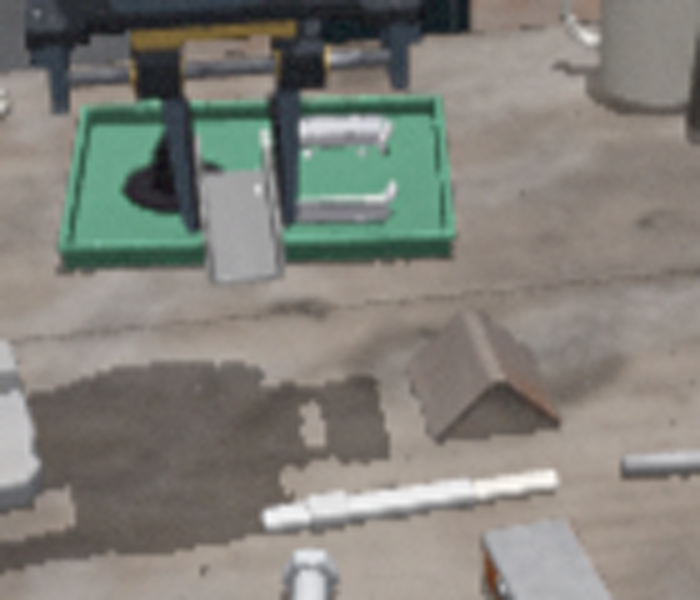

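```bash

python3 -m creep '[[40,0,9,0,0,0,20],[40,0,9,0,0,0,20],[40,0,9,0,0,0,20],[40,0,9,0,0,0,20],[40,0,9,0,0,0,20],[40,0,10,0,0,0,20],[40,0,10,0,0,0,20],[40,0,10,0,0,0,20]]' 
python3 -m creep '[[39,5,9,0,0,0,20],[38,10,9,0,0,0,20],[0,15,0,0,0,0,20],[0,20,0,0,0,0,20],[0,10,0,0,0,0,20],[0,0,0,0,0,0,20],[0,0,0,0,0,0,20],[0,0,0,0,0,0,20]]' 
python3 plan.py 509 -305.3 21 -2.5
python3 - <<'E'
from h import *
c=shot("side","s11.png",(230,230,390,370),5)
c=shot("top","t11.png",(390,190,490,310),5)
E
```

```text
time: 16.1
ee_pos: [0.4931, -0.229, 0.1179]
tcp_rot: [-1.572, 0.001, -1.618]
wrist_force: [0.1, 0.6, -2.2]
gripper_width: 0.0365
time: 16.9
ee_pos: [0.5085, -0.3052, 0.0592]
tcp_rot: [-1.57, -0.001, -1.615]
wrist_force: [1.0, -0.3, -1.7]
gripper_width: 0.0368
t 16.9 p [ 508.5 -305.2   59.2] objyaw -2.53 q [-0.64  0.63  1.58 -0.    0.92 -0.6 ] w 36.8 F [ 1.  -0.3 -1.7]
delta world [  0.5  -0.1 -38.2]  tool now [ 0.1 38.2  0.5]  tool after turn [ 0.1 38.2  0.5]  turn [-0.001 -0.001  0.001]
```

View pics/s11.png

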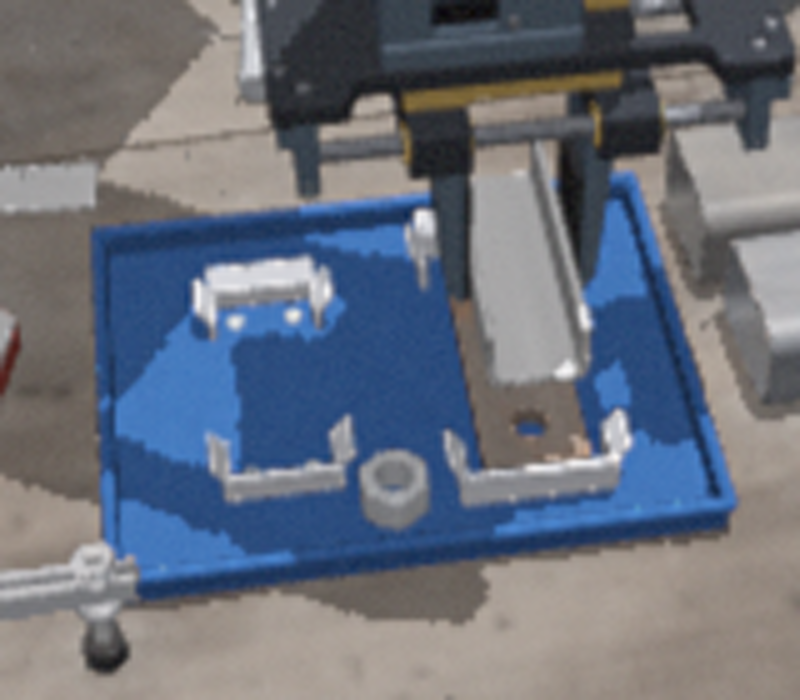

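View pics/t11.png

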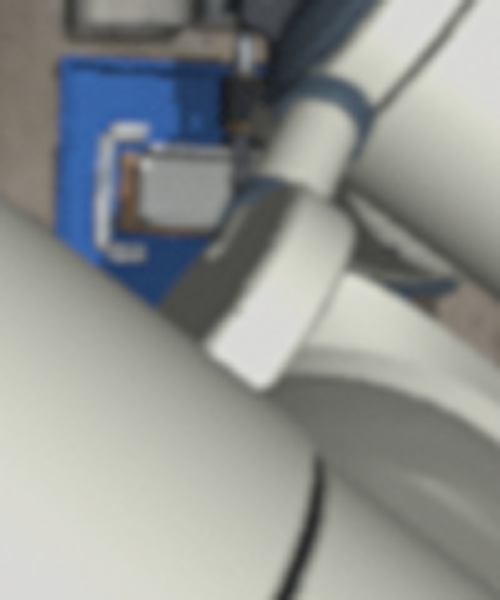

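```bash

python3 - <<'E'
from h import *
c=camera("top"); s=camera("side")
u=lambda o,p:(np.array(p)+.5)/5-.5+np.array(o)
print(onplane(c,u((390,190),(140,187)),.052),onplane(c,u((390,190),(142,187)),.075))
print(onplane(s,u((230,230),[(490,383),(585,372)]),.0506))
# floor strap end for reference
print(onplane(s,u((230,230),[(483,466),(590,455)]),.012))
E
```

```text
[[ 0.51158265 -0.25193406  0.052     ]] [[ 0.51005269 -0.248087    0.075     ]]
[[ 0.4897158  -0.35319672  0.0506    ]
 [ 0.52428676 -0.35469153  0.0506    ]]
[[ 0.48652851 -0.35796215  0.012     ]
 [ 0.52611603 -0.36052193  0.012     ]]
```

```bash

python3 -m creep '[[1,8,0.5,0,0,0,20],[0,8,0,0,0,0,20],[0,8,0,0,0,0,20],[0,5,0,0,0,0,20],[0,4,0,0,0,0,20],[0,2,0,0,0,0,20],[0,1,0,0,0,0,20],[0,0,0,0,0,0,20]]' 
python3 plan.py 509 -306.3 21 -2.5
python3 - <<'E'
from h import *
c=shot("side","s12.png",(230,230,390,370),5)
E
```

```text
time: 17.9
ee_pos: [0.5085, -0.3062, 0.0224]
tcp_rot: [-1.571, -0.0, -1.615]
wrist_force: [-0.5, -0.1, -2.9]
gripper_width: 0.0368
t 17.9 p [ 508.5 -306.2   22.4] objyaw -2.52 q [-0.64  0.69  1.6  -0.    0.85 -0.6 ] w 36.8 F [-0.5 -0.1 -2.9]
delta world [ 0.5 -0.1 -1.4]  tool now [0.1 1.4 0.5]  tool after turn [0.1 1.4 0.5]  turn [-0. -0.  0.]
```

View pics/s12.png

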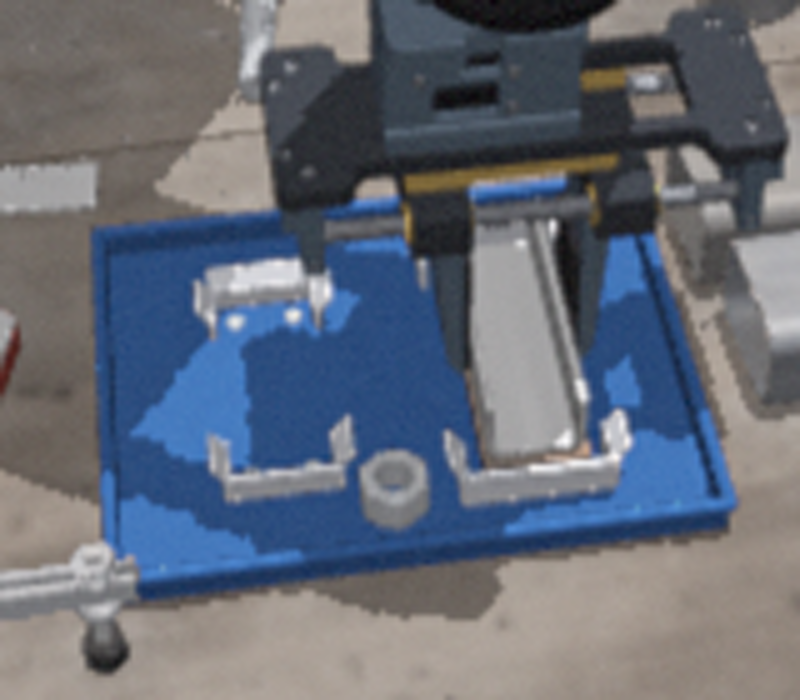

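```bash

python3 -m creep '[[0,1,0,0,0,0,20],[0,0.6,0,0,0,0,20],[0,0.4,0,0,0,0,20],[0,0,0,0,0,0,20],[0,0,0,0,0,0,20],[0,0,0,0,0,0,20],[0,0,0,0,0,0,20],[0,0,0,0,0,0,20]]' 
python3 plan.py 509 -306.3 21 -2.5
```

```text
time: 18.75
ee_pos: [0.5085, -0.3062, 0.0206]
tcp_rot: [-1.571, -0.0, -1.615]
wrist_force: [-1.1, 1.1, 5.6]
gripper_width: 0.0368
t 18.75 p [ 508.5 -306.2   20.6] objyaw -2.52 q [-0.64  0.69  1.6  -0.    0.85 -0.6 ] w 36.8 F [-1.1  1.1  5.6]
delta world [ 0.5 -0.1  0.4]  tool now [ 0.1 -0.4  0.5]  tool after turn [ 0.1 -0.4  0.5]  turn [-0. -0.  0.]
```

```bash

python3 -m creep '[[0,0,0,0,0,0,65],[0,0,0,0,0,0,65],[0,0,0,0,0,0,65],[0,0,0,0,0,0,65],[0,0,0,0,0,0,65],[0,-5,0,0,0,0,65],[0,-20,0,0,0,0,65],[0,-30,0,0,0,0,65]]' 
python3 -m creep '[[0,-35,0,0,0,0,65],[0,-30,0,0,0.06,0,65],[0,0,0,0,0.07,0,65],[0,0,0,0,0,0,65],[0,0,0,0,0,0,65],[0,0,0,0,0,0,65],[0,0,0,0,0,0,65],[0,0,0,0,0,0,65]]' 
python3 plan.py 437 -90 80 -10
python3 - <<'E'
from h import *
c=shot("side","s13.png",(230,230,390,370),5)
c=shot("side","s13b.png",(250,190,310,260),8)
E
```

```text
time: 19.55
ee_pos: [0.5077, -0.3055, 0.0751]
tcp_rot: [-1.573, 0.002, -1.615]
wrist_force: [0.1, -0.8, 0.3]
gripper_width: 0.0596
time: 20.35
ee_pos: [0.5083, -0.306, 0.1399]
tcp_rot: [-1.571, 0.0, -1.744]
wrist_force: [0.1, 0.9, -0.1]
gripper_width: 0.0592
t 20.35 p [ 508.3 -306.   139.9] objyaw -9.94 q [-0.64  0.53  1.51  0.    1.1  -0.47] w 59.2 F [ 0.1  0.9 -0.1]
delta world [-71.3 216.  -59.9]  tool now [-200.4   60.1 -107.5]  tool after turn [-200.4   59.9 -107.8]  turn [ 0.001  0.001 -0.   ]
```

View pics/s13.png

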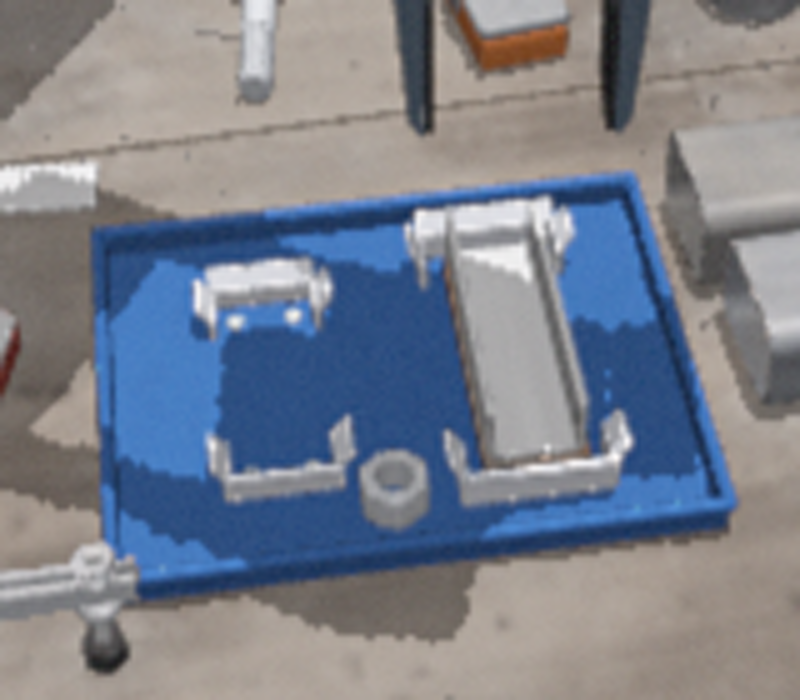

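View pics/s13b.png

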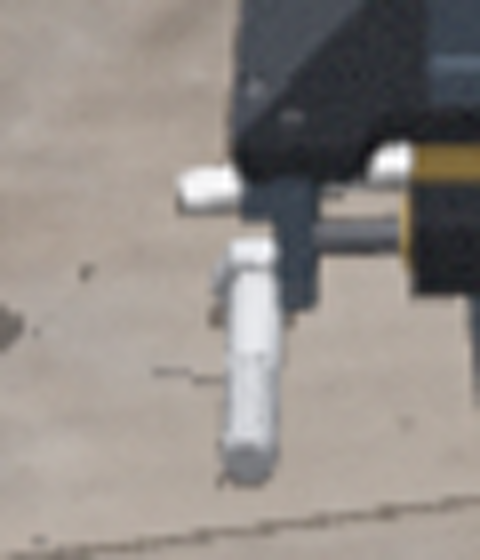

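```bash

python3 -m creep '[[-40,0,-21,0,0,0,65],[-40,0,-21,0,0,0,65],[-40,5,-22,0,0,0,65],[-40,10,-22,0,0,0,65],[-40,25,-22,0,0,0,65],[0,20,0,0,0,0,65],[0,0,0,0,0,0,65],[0,0,0,0,0,0,65]]' 
python3 plan.py 437 -90 4 -10
python3 - <<'E'
from h import *
c=shot("side","s14.png",(230,150,350,270),6)
E
```

```text
time: 21.25
ee_pos: [0.4378, -0.0926, 0.0817]
tcp_rot: [-1.571, -0.0, -1.745]
wrist_force: [-0.3, 0.7, 0.7]
gripper_width: 0.0594
t 21.25 p [437.8 -92.6  81.7] objyaw -9.97 q [-0.34  0.45  1.92 -0.    0.77 -0.17] w 59.4 F [-0.3  0.7  0.7]
delta world [ -0.8   2.6 -77.7]  tool now [-2.4 77.7 -1.3]  tool after turn [-2.4 77.7 -1.3]  turn [-0.     0.001  0.   ]
```

View pics/s14.png

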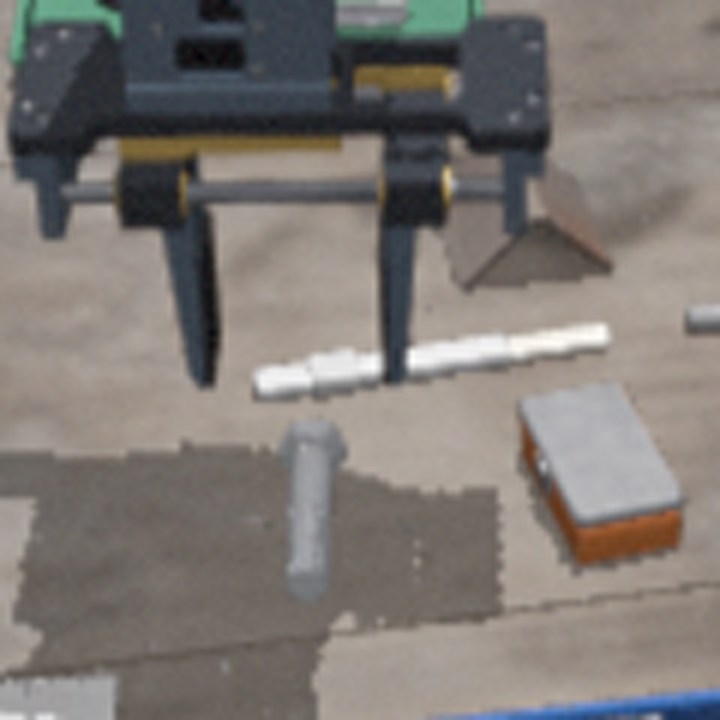

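```bash

python3 - <<'E'
from h import *
s=camera("side"); c=camera("top")
u=lambda o,k,p:(np.array(p)+.5)/k-.5+np.array(o)
print(onplane(s,u((230,150),6,[(315,422)]),.022),onplane(s,u((230,150),6,[(307,597)]),.002))
print(onplane(c,u((235,140),5,[(496,574),(656,599)]),.012))
E
python3 -m creep '[[-2,10,-1,0,0,0,65],[0,20,0,0,0,0,65],[0,20,0,0,0,0,65],[0,12,0,0,0,0,65],[0,8,0,0,0,0,65],[0,4,0,0,0,0,65],[0,2,0,0,0,0,65],[0,0,0,0,0,0,65]]' 
python3 plan.py 437 -90 4 -10
```

```text
[[ 0.44530366 -0.05275648  0.022     ]] [[ 0.43142215 -0.13025978  0.002     ]]
[[ 0.44344815 -0.05255737  0.012     ]
 [ 0.43233717 -0.13167756  0.012     ]]
time: 22.2
ee_pos: [0.4369, -0.0901, 0.0055]
tcp_rot: [-1.57, -0.0, -1.745]
wrist_force: [-0.6, -0.3, -0.3]
gripper_width: 0.0592
t 22.2 p [436.9 -90.1   5.5] objyaw -9.98 q [-0.34  0.61  1.98  0.    0.55 -0.16] w 59.2 F [-0.6 -0.3 -0.3]
delta world [ 0.1  0.1 -1.5]  tool now [-0.1  1.5  0.1]  tool after turn [-0.1  1.5  0.1]  turn [-0.  0.  0.]
```

```bash

python3 -m creep '[[1,1,1,0,0,0,65],[0,0,0,0,0,0,10],[0,0,0,0,0,0,5],[0,0,0,0,0,0,5],[0,0,0,0,0,0,5],[0,0,0,0,0,0,5],[0,0,0,0,0,0,5],[0,0,0,0,0,0,5]]' 30
python3 -m creep '[[0,0,0,0,0,0,5],[0,0,0,0,0,0,5],[0,0,0,0,0,0,5],[0,0,0,0,0,0,5],[0,-5,0,0,0,0,5],[0,-15,0,0,0,0,5],[0,-25,0,0,0,0,5],[0,-25,0,0,0,0,5]]' 30
python3 -m creep '[[0,-15,0,0,-0.06,0,5],[0,-5,0,0,-0.07,0,5],[0,0,0,0,0,0,5],[0,0,0,0,0,0,5],[0,0,0,0,0,0,5],[0,0,0,0,0,0,5],[0,0,0,0,0,0,5],[0,0,0,0,0,0,5]]' 30
python3 plan.py 416.7 -301.4 90 -2.5
python3 - <<'E'
from h import *
c=shot("side","s15.png",(230,150,350,270),6)
E
```

```text
time: 23.0
ee_pos: [0.4375, -0.0912, 0.0044]
tcp_rot: [-1.571, -0.0, -1.745]
wrist_force: [-0.5, 0.3, 0.9]
gripper_width: 0.015
time: 23.8
ee_pos: [0.437, -0.091, 0.0752]
tcp_rot: [-1.572, 0.0, -1.745]
wrist_force: [0.2, -0.5, -1.8]
gripper_width: 0.0152
time: 24.6
ee_pos: [0.4374, -0.0911, 0.0941]
tcp_rot: [-1.571, 0.0, -1.615]
wrist_force: [0.2, 0.3, -1.5]
gripper_width: 0.0154
t 24.6 p [437.4 -91.1  94.1] objyaw -2.54 q [-0.34  0.43  1.91 -0.    0.8  -0.29] w 15.4 F [ 0.2  0.3 -1.5]
delta world [ -20.7 -210.3   -4.1]  tool now [211.    4.1 -11.3]  tool after turn [211.    4.1 -11.5]  turn [ 0.    -0.001 -0.   ]
```

View pics/s15.png

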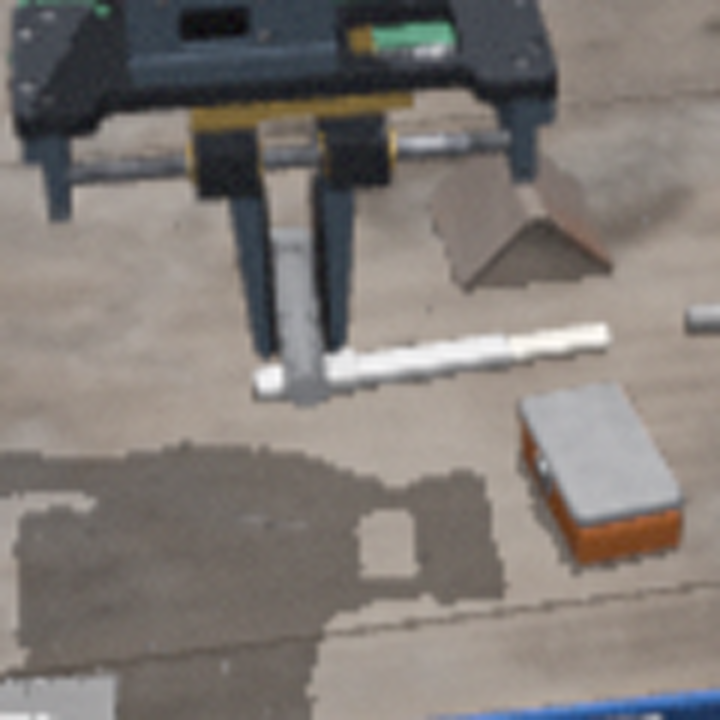

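```bash

python3 -m creep '[[42,0,-2,0,0,0,5],[42,0,-2,0,0,0,5],[42,0,-2,0,0,0,5],[42,0,-2,0,0,0,5],[42,0,-3,0,0,0,5],[0,10,0,0,0,0,5],[0,25,0,0,0,0,5],[0,15,0,0,0,0,5]]' 
python3 -m creep '[[0,0,0,0,0,0,5],[0,0,0,0,0,0,5],[0,0,0,0,0,0,5],[0,0,0,0,0,0,5],[0,0,0,0,0,0,5],[0,0,0,0,0,0,5],[0,0,0,0,0,0,5],[0,0,0,0,0,0,5]]' 
python3 plan.py 416.7 -301.4 8.4 -2.5
python3 - <<'E'
from h import *
c=shot("side","s16.png",(230,230,390,370),5)
E
```

```text
time: 25.45
ee_pos: [0.4168, -0.3004, 0.0431]
tcp_rot: [-1.571, 0.001, -1.616]
wrist_force: [0.1, 0.7, -0.9]
gripper_width: 0.0154
time: 26.25
ee_pos: [0.4173, -0.3005, 0.0444]
tcp_rot: [-1.571, -0.0, -1.615]
wrist_force: [0.2, -0.4, -2.2]
gripper_width: 0.0154
t 26.25 p [ 417.3 -300.5   44.4] objyaw -2.52 q [-0.74  0.58  1.79 -0.    0.77 -0.7 ] w 15.4 F [ 0.2 -0.4 -2.2]
delta world [ -0.6  -0.9 -36. ]  tool now [ 0.9 36.  -0.6]  tool after turn [ 0.9 36.  -0.6]  turn [-0. -0.  0.]
```

View pics/s16.png

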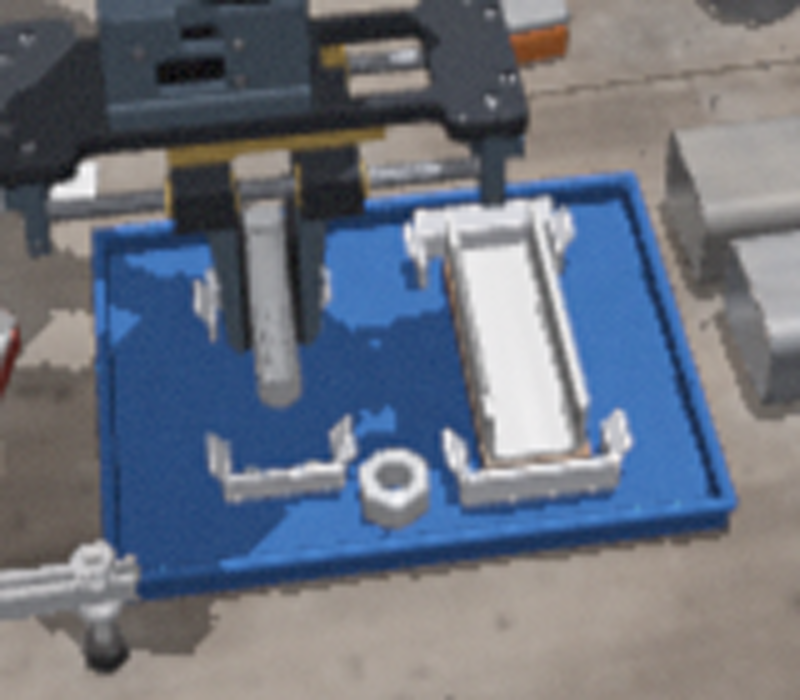

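```bash

python3 - <<'E'
from h import *
s=camera("side")
u=lambda o,k,p:(np.array(p)+.5)/k-.5+np.array(o)
print(onplane(s,u((230,230),5,[(281,403)]),.041),onplane(s,u((230,230),5,[(277,380)]),.057))
E
python3 -m creep '[[1,8,-0.5,0,0,0,5],[0,8,0,0,0,0,5],[0,8,0,0,0,0,5],[0,4,0,0,0,0,5],[0,3,0,0,0,0,5],[0,1,0,0,0,0,5],[0,0,0,0,0,0,5],[0,0,0,0,0,0,5]]' 
python3 plan.py 416.7 -301.4 8.4 -2.5
python3 - <<'E'
from h import *
c=shot("side","s17.png",(230,230,390,370),5)
E
```

```text
[[ 0.41587898 -0.3396509   0.041     ]] [[ 0.41467136 -0.34291878  0.057     ]]
time: 27.15
ee_pos: [0.4169, -0.3015, 0.0125]
tcp_rot: [-1.571, -0.0, -1.615]
wrist_force: [-0.8, 0.1, -1.7]
gripper_width: 0.0155
t 27.15 p [ 416.9 -301.5   12.5] objyaw -2.52 q [-0.74  0.64  1.81  0.    0.69 -0.7 ] w 15.5 F [-0.8  0.1 -1.7]
delta world [-0.2  0.1 -4.1]  tool now [-0.1  4.1 -0.2]  tool after turn [-0.1  4.1 -0.2]  turn [-0. -0.  0.]
```

View pics/s17.png

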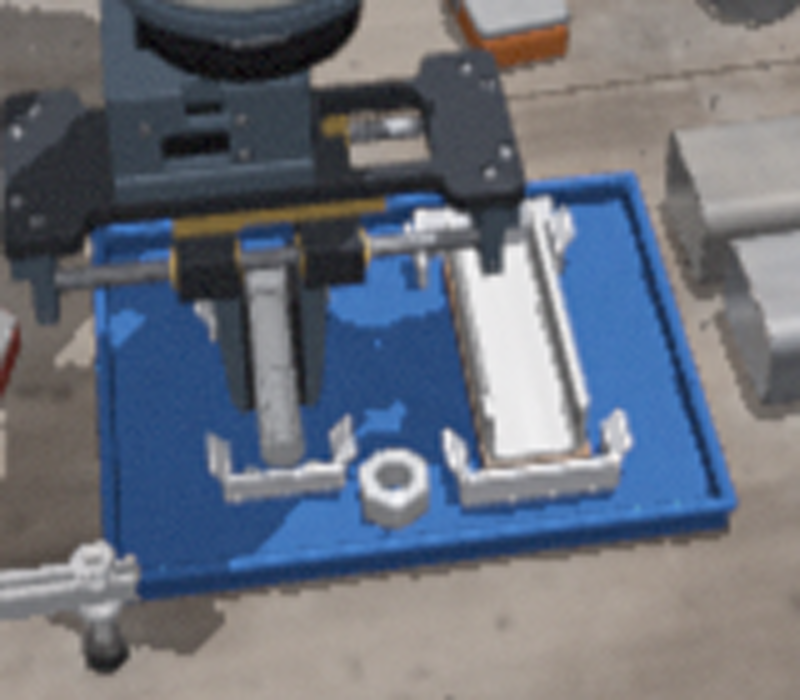

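```bash

python3 -m creep '[[0,2,0,0,0,0,5],[0,1.3,0,0,0,0,5],[0,0.7,0,0,0,0,5],[0,0,0,0,0,0,5],[0,0,0,0,0,0,5],[0,0,0,0,0,0,5],[0,0,0,0,0,0,5],[0,0,0,0,0,0,5]]' 
python3 plan.py 416.7 -301.4 8.4 -2.5
```

```text
time: 28.0
ee_pos: [0.4168, -0.3015, 0.0084]
tcp_rot: [-1.571, -0.0, -1.615]
wrist_force: [-0.6, -0.5, 2.0]
gripper_width: 0.0152
t 28.0 p [ 416.8 -301.5    8.4] objyaw -2.52 q [-0.74  0.65  1.81 -0.    0.68 -0.7 ] w 15.2 F [-0.6 -0.5  2. ]
delta world [-0.1  0.1  0. ]  tool now [-0.1 -0.  -0.1]  tool after turn [-0.1 -0.  -0.1]  turn [-0. -0.  0.]
```

```bash

python3 -m creep '[[0,0,0,0,0,0,40],[0,0,0,0,0,0,45],[0,0,0,0,0,0,45],[0,0,0,0,0,0,45],[0,0,0,0,0,0,45],[0,-5,0,0,0,0,45],[0,-20,0,0,0,0,45],[0,-30,0,0,0,0,45]]' 
python3 -m creep '[[0,-35,0,0,0,0,45],[0,-40,0,0,0,0,85],[0,-20,0,0,0,0,85],[0,0,0,0,0,0,85],[0,0,0,0,0,0,85],[0,0,0,0,0,0,85],[0,0,0,0,0,0,85],[0,0,0,0,0,0,85]]' 
python3 plan.py 669 -97.5 140 -2.5
python3 - <<'E'
from h import *
c=shot("side","s18.png",(230,230,390,370),5)
E
```

```text
time: 28.8
ee_pos: [0.416, -0.3008, 0.0633]
tcp_rot: [-1.573, 0.002, -1.615]
wrist_force: [0.1, -0.4, 0.7]
gripper_width: 0.0414
time: 29.6
ee_pos: [0.4164, -0.3012, 0.1576]
tcp_rot: [-1.572, 0.001, -1.615]
wrist_force: [-0.8, -0.3, -0.2]
gripper_width: 0.0775
t 29.6 p [ 416.4 -301.2  157.6] objyaw -2.52 q [-0.74  0.41  1.69  0.    1.05 -0.7 ] w 77.5 F [-0.8 -0.3 -0.2]
delta world [252.6 203.7 -17.6]  tool now [-214.6   17.5  243.4]  tool after turn [-214.5   17.6  243.4]  turn [ 0.001 -0.    -0.001]
```

View pics/s18.png

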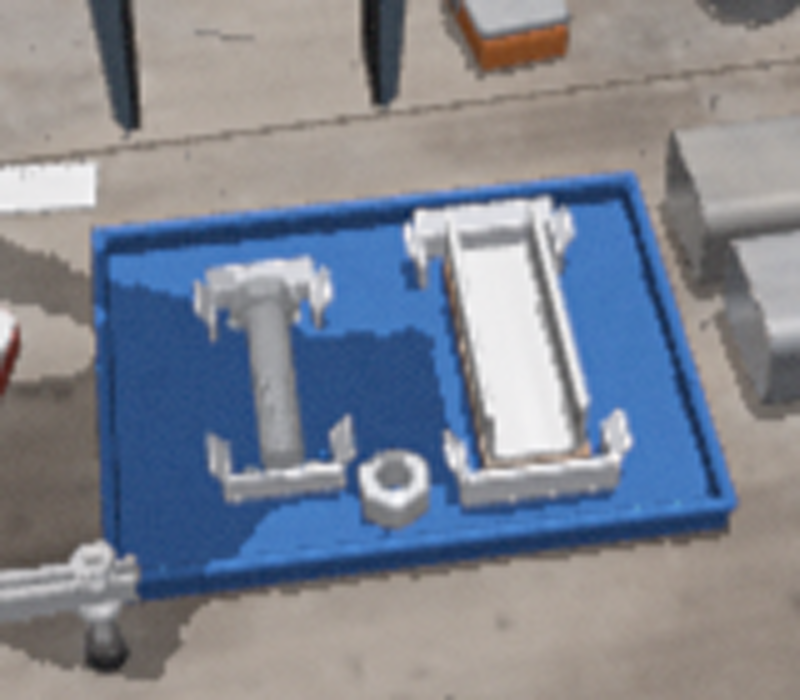

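```bash

python3 -m creep '[[-27,0,30,0,0,0,85],[-27,0,30,0,0,0,85],[-27,0,30,0,0,0,85],[-27,0,30,0,0,0,85],[-27,0,31,0,0,0,85],[-27,0,31,0,0,0,85],[-26,0,31,0,0,0,85],[-26,0,30,0,0,0,85]]' 
python3 -m creep '[[0,10,0,0,0,0,85],[0,25,0,0,0,0,85],[0,25,0,0,0,0,85],[0,15,0,0,0,0,85],[0,0,0,0,0,0,85],[0,0,0,0,0,0,85],[0,0,0,0,0,0,85],[0,0,0,0,0,0,85]]' 
python3 plan.py 669 -97.5 18 -2.5
python3 - <<'E'
from h import *
c=shot("side","s19.png",(310,110,450,250),5)
E
```

```text
time: 30.45
ee_pos: [0.67, -0.097, 0.1578]
tcp_rot: [-1.571, 0.0, -1.615]
wrist_force: [-0.8, 0.1, 0.5]
gripper_width: 0.0777
time: 31.25
ee_pos: [0.6695, -0.0986, 0.0845]
tcp_rot: [-1.569, -0.0, -1.615]
wrist_force: [-0.4, 0.8, -1.0]
gripper_width: 0.0774
t 31.25 p [669.5 -98.6  84.5] objyaw -2.53 q [-0.23  0.7   1.34  0.    1.1  -0.19] w 77.4 F [-0.4  0.8 -1. ]
delta world [ -0.5   1.1 -66.5]  tool now [-1.1 66.5 -0.7]  tool after turn [-1.  66.5 -0.6]  turn [-0.002 -0.     0.   ]
```

View pics/s19.png

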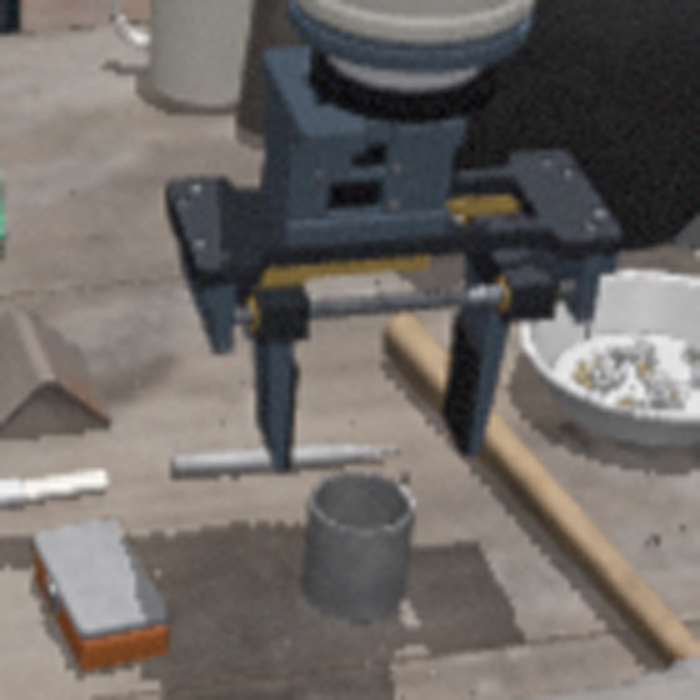

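```bash

python3 -m creep '[[-1,10,0,0,0,0,85],[0,15,0,0,0,0,85],[0,15,0,0,0,0,85],[0,15,0,0,0,0,85],[0,8,0,0,0,0,85],[0,3,0,0,0,0,85],[0,0,0,0,0,0,85],[0,0,0,0,0,0,30]]' 40
python3 -m creep '[[0,0,0,0,0,0,30],[0,0,0,0,0,0,30],[0,0,0,0,0,0,30],[0,0,0,0,0,0,30],[0,0,0,0,0,0,30],[0,0,0,0,0,0,30],[0,0,0,0,0,0,30],[0,0,0,0,0,0,30]]' 
python3 plan.py 669 -97.5 18 -2.5
python3 -m creep '[[0,-5,0,0,0,0,30],[0,-15,0,0,0,0,30],[0,-25,0,0,0,0,30],[0,-30,0,0,0,0,30],[0,-30,0,0,0,0,30],[0,-10,0,0,0,0,30],[0,0,0,0,0,0,30],[0,0,0,0,0,0,30]]' 
python3 plan.py 413.6 334.7 133 -2.5
python3 - <<'E'
from h import *
c=shot("side","s20.png",(310,70,450,210),5)
c=shot("top","t20.png",(310,100,400,200),6)
E
```

```text
time: 32.1
ee_pos: [0.6693, -0.0974, 0.0178]
tcp_rot: [-1.57, -0.0, -1.615]
wrist_force: [-0.7, -0.3, 0.0]
gripper_width: 0.0722
time: 32.9
ee_pos: [0.6692, -0.0974, 0.0177]
tcp_rot: [-1.57, -0.0, -1.615]
wrist_force: [-0.7, -0.0, 5.7]
gripper_width: 0.0473
t 32.9 p [669.2 -97.4  17.7] objyaw -2.52 q [-0.23  0.78  1.38 -0.    0.98 -0.19] w 47.3 F [-0.7 -0.   5.7]
delta world [-0.2 -0.1  0.3]  tool now [ 0.1 -0.3 -0.2]  tool after turn [ 0.1 -0.3 -0.2]  turn [-0.001 -0.     0.   ]
time: 33.7
ee_pos: [0.6682, -0.0972, 0.1313]
tcp_rot: [-1.572, 0.0, -1.615]
wrist_force: [0.1, -0.4, -3.9]
gripper_width: 0.0472
t 33.7 p [668.2 -97.2 131.3] objyaw -2.52 q [-0.23  0.64  1.3   0.    1.2  -0.19] w 47.2 F [ 0.1 -0.4 -3.9]
delta world [-254.6  431.9    1.7]  tool now [-420.3   -1.2 -273.4]  tool after turn [-420.4   -1.7 -273.2]  turn [ 0.002 -0.    -0.   ]
```

View pics/s20.png

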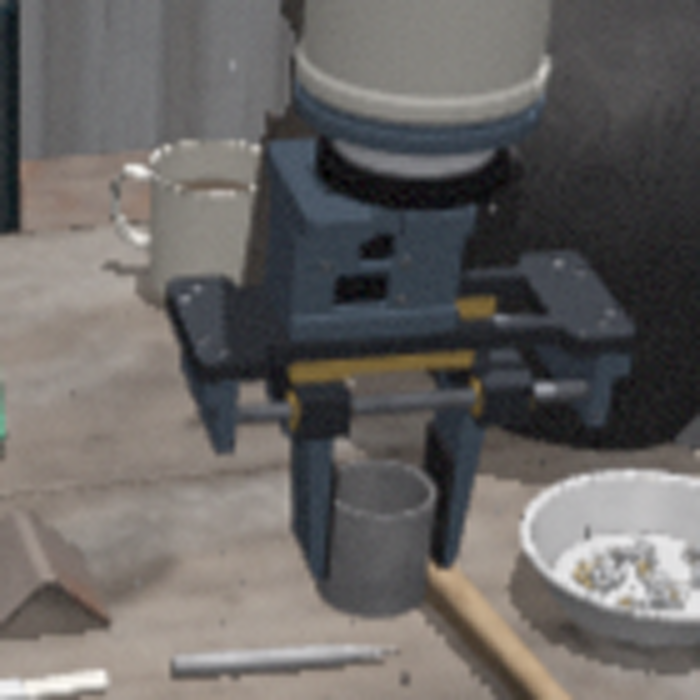

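View pics/t20.png

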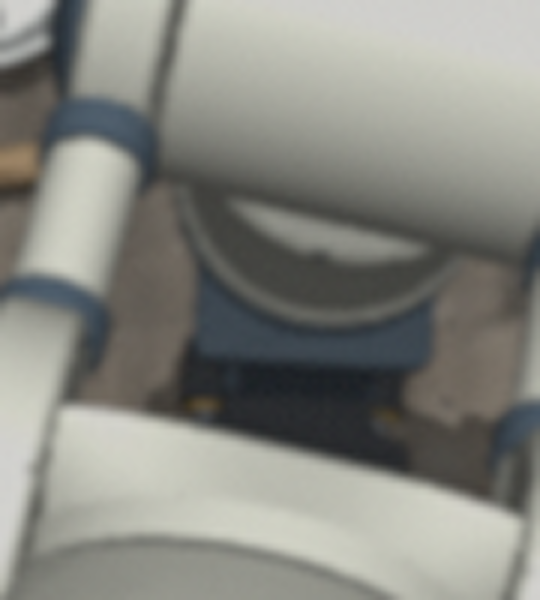

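```bash

python3 -m creep '[[-38,0,-25,0,0,0,30],[-38,0,-25,0,0,0,30],[-38,0,-25,0,0,0,30],[-38,0,-25,0,0,0,30],[-38,0,-25,0,0,0,30],[-38,0,-25,0,0,0,30],[-38,0,-25,0,0,0,30],[-38,0,-25,0,0,0,30]]' 
python3 -m creep '[[-38,0,-25,0,0,0,30],[-38,0,-25,0,0,0,30],[-36,0,-22,0,0,0,30],[0,0,0,0,0,0,30],[0,0,0,0,0,0,30],[0,0,0,0,0,0,30],[0,0,0,0,0,0,30],[0,0,0,0,0,0,30]]' 
python3 plan.py 413.6 334.7 75 -2.5
python3 - <<'E'
from h import *
c=shot("side","s21.png",(190,50,330,180),5)
c=shot("top","t21.png",(130,190,230,310),5)
E
```

```text
time: 34.6
ee_pos: [0.4809, 0.2163, 0.1314]
tcp_rot: [-1.572, -0.001, -1.615]
wrist_force: [-0.2, 0.8, -3.5]
gripper_width: 0.0473
time: 35.4
ee_pos: [0.416, 0.3294, 0.1322]
tcp_rot: [-1.571, -0.0, -1.616]
wrist_force: [-0.3, -0.9, -4.5]
gripper_width: 0.0474
t 35.4 p [416.  329.4 132.2] objyaw -2.6 q [ 0.56  0.46  1.67 -0.    1.    0.6 ] w 47.4 F [-0.3 -0.9 -4.5]
delta world [ -2.4   5.3 -57.2]  tool now [-5.2 57.2 -2.7]  tool after turn [-5.2 57.2 -2.7]  turn [ 0.    -0.002  0.   ]
```

View pics/s21.png

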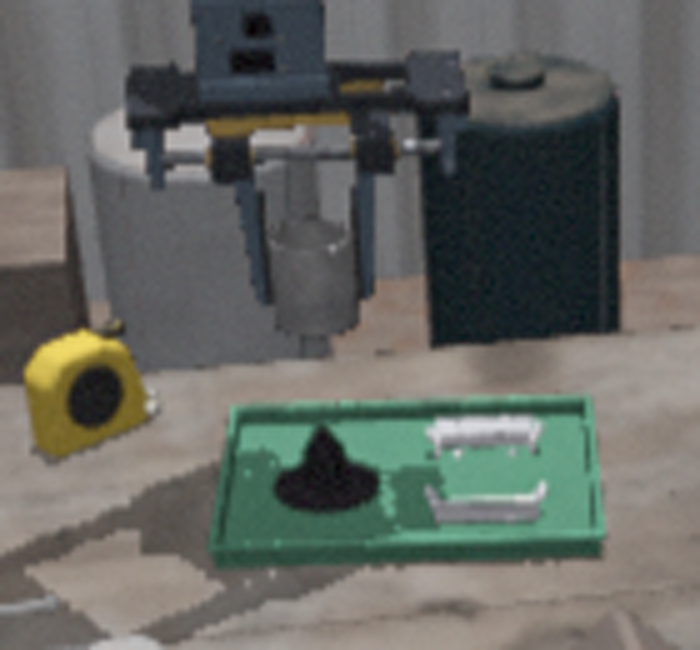

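View pics/t21.png

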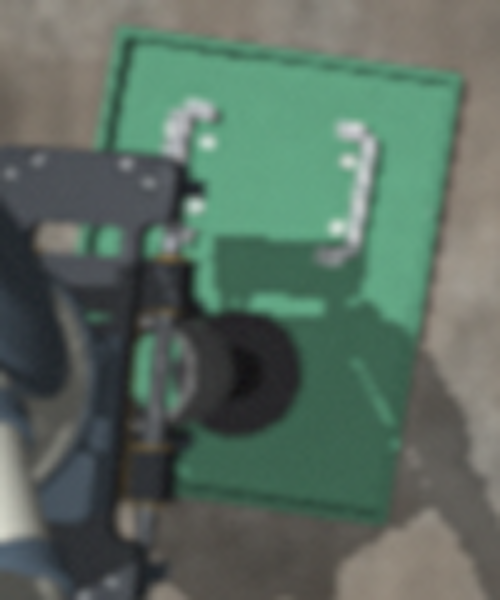

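```bash

python3 - <<'E'
from h import *
s=camera("side"); c=camera("top")
u=lambda o,k,p:(np.array(p)+.5)/k-.5+np.array(o)
print("post tip side",onplane(s,u((190,50),5,[(322,427)]),.042), "foot",onplane(s,u((190,50),5,[(327,487)]),.007))
# ring: front bottom edge (y-) , left/right edges
print("ring front bottom",onplane(s,u((190,50),5,[(316,337)]),.1145),"lr",onplane(s,u((190,50),5,[(272,305),(358,300)]),.12))
print("top ring -y top edge", onplane(c,u((130,190),5,[(203,375)]),.166),"bottom edge",onplane(c,u((130,190),5,[(235,375)]),.1145))
E
python3 -m creep '[[-5,10,-2,0,0,0,30],[0,20,0,0,0,0,30],[0,15,0,0,0,0,30],[0,7,0,0,0,0,30],[0,0,0,0,0,0,30],[0,0,0,0,0,0,30],[0,0,0,0,0,0,30],[0,0,0,0,0,0,30]]' 
python3 plan.py 413.6 334.7 75 -2.5
python3 - <<'E'
from h import *
c=shot("side","s22.png",(190,50,330,180),5)
c=shot("top","t22.png",(130,190,230,310),5)
E
```

```text
post tip side [[0.41369375 0.34057948 0.042     ]] foot [[0.41308223 0.33109608 0.007     ]]
ring front bottom [[0.41368405 0.30970456 0.1145    ]] lr [[0.3918753  0.34451079 0.12      ]
 [0.4406111  0.341929   0.12      ]]
top ring -y top edge [[0.41573009 0.30133576 0.166     ]] bottom edge [[0.41487271 0.30339744 0.1145    ]]
time: 36.4
ee_pos: [0.4141, 0.3355, 0.0809]
tcp_rot: [-1.57, 0.001, -1.615]
wrist_force: [1.1, -0.0, -5.3]
gripper_width: 0.0472
t 36.4 p [414.1 335.5  80.9] objyaw -2.52 q [ 0.57  0.54  1.72 -0.    0.88  0.61] w 47.2 F [ 1.1 -0.  -5.3]
delta world [-0.5 -0.8 -5.9]  tool now [ 0.8  5.9 -0.4]  tool after turn [ 0.8  5.9 -0.4]  turn [-0.001 -0.    -0.001]
```

View pics/s22.png

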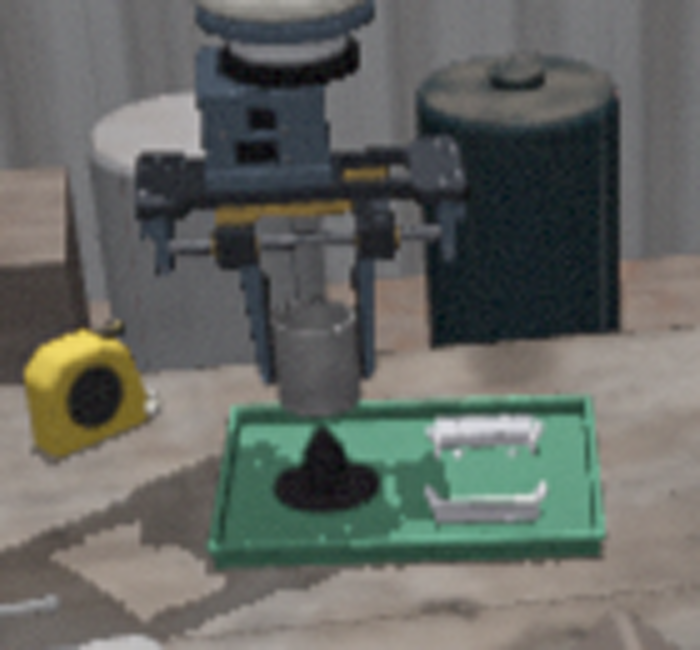

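View pics/t22.png

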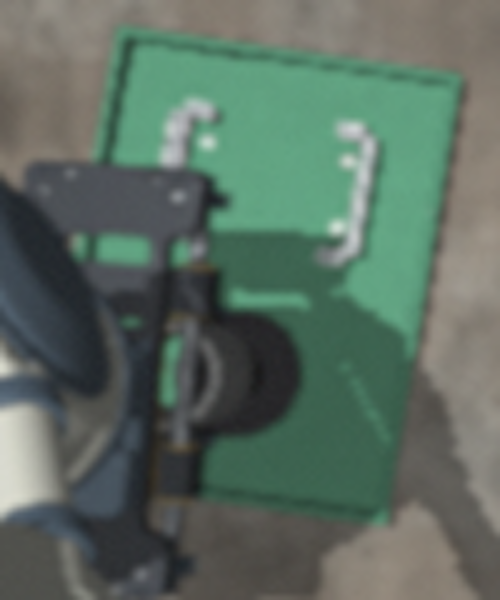

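```bash

python3 -m creep '[[1,8,-0.5,0,0,0,30],[0,10,0,0,0,0,30],[0,10,0,0,0,0,30],[0,10,0,0,0,0,30],[0,7,0,0,0,0,30],[0,5,0,0,0,0,30],[0,0,0,0,0,0,30],[0,0,0,0,0,0,30]]' 
python3 plan.py 413.6 334.7 25 -2.5
python3 - <<'E'
from h import *
c=shot("side","s23.png",(190,50,330,180),5)
E
```

```text
time: 37.3
ee_pos: [0.4133, 0.3344, 0.0304]
tcp_rot: [-1.571, 0.0, -1.615]
wrist_force: [-0.0, -0.4, -4.4]
gripper_width: 0.0475
t 37.3 p [413.3 334.4  30.4] objyaw -2.52 q [0.57 0.62 1.76 0.   0.76 0.61] w 47.5 F [-0.  -0.4 -4.4]
delta world [ 0.3  0.3 -5.4]  tool now [-0.4  5.4  0.3]  tool after turn [-0.4  5.4  0.3]  turn [-0. -0. -0.]
```

View pics/s23.png

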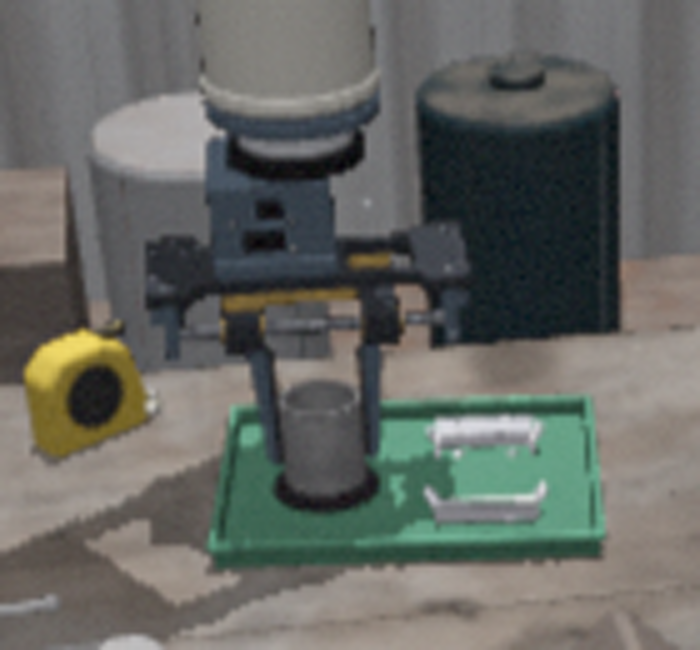

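```bash

python3 -m creep '[[0,2,0,0,0,0,30],[0,2,0,0,0,0,30],[0,1,0,0,0,0,30],[0,0.4,0,0,0,0,30],[0,0,0,0,0,0,30],[0,0,0,0,0,0,30],[0,0,0,0,0,0,30],[0,0,0,0,0,0,30]]' 
python3 plan.py 413.6 334.7 25 -2.5
```

```text
time: 38.15
ee_pos: [0.4133, 0.3343, 0.025]
tcp_rot: [-1.571, 0.0, -1.615]
wrist_force: [1.0, 0.1, -4.0]
gripper_width: 0.0469
t 38.15 p [413.3 334.3  25. ] objyaw -2.52 q [ 0.57  0.63  1.76 -0.    0.75  0.61] w 46.9 F [ 1.   0.1 -4. ]
delta world [ 0.3  0.4 -0. ]  tool now [-0.4  0.   0.3]  tool after turn [-0.4  0.   0.3]  turn [-0. -0. -0.]
```

Not quite touching; lower a little more, then release and lift.

```bash

python3 -m creep '[[0,0.5,0,0,0,0,30],[0,0.5,0,0,0,0,30],[0,0,0,0,0,0,30],[0,0,0,0,0,0,80],[0,0,0,0,0,0,80],[0,0,0,0,0,0,80],[0,0,0,0,0,0,80],[0,0,0,0,0,0,80]]' 
python3 -m creep '[[0,-5,0,0,0,0,80],[0,-15,0,0,0,0,80],[0,-30,0,0,0,0,80],[0,-35,0,0,0,0,80],[0,-35,0,0,0,0,80],[0,-20,0,0,-0.08,0,80],[0,0,0,0,-0.08,0,80],[0,0,0,0,0,0,80]]' 
python3 plan.py 549 -94 140 6.5
python3 - <<'E'
from h import *
c=shot("side","s24.png",(190,50,330,180),5)
E
```

```text
time: 38.95
ee_pos: [0.4132, 0.3343, 0.0239]
tcp_rot: [-1.571, -0.0, -1.615]
wrist_force: [-0.6, -0.5, 0.7]
gripper_width: 0.073
time: 39.75
ee_pos: [0.4134, 0.3345, 0.1649]
tcp_rot: [-1.569, 0.001, -1.453]
wrist_force: [-0.5, 0.4, 0.8]
gripper_width: 0.0732
t 39.75 p [413.4 334.5 164.9] objyaw 6.74 q [0.57 0.42 1.64 0.   1.08 0.45] w 73.2 F [-0.5  0.4  0.8]
delta world [ 135.6 -428.5  -24.9]  tool now [441.4  24.7  84.4]  tool after turn [441.1  24.9  86.2]  turn [-0.001  0.004 -0.001]
```

View pics/s24.png

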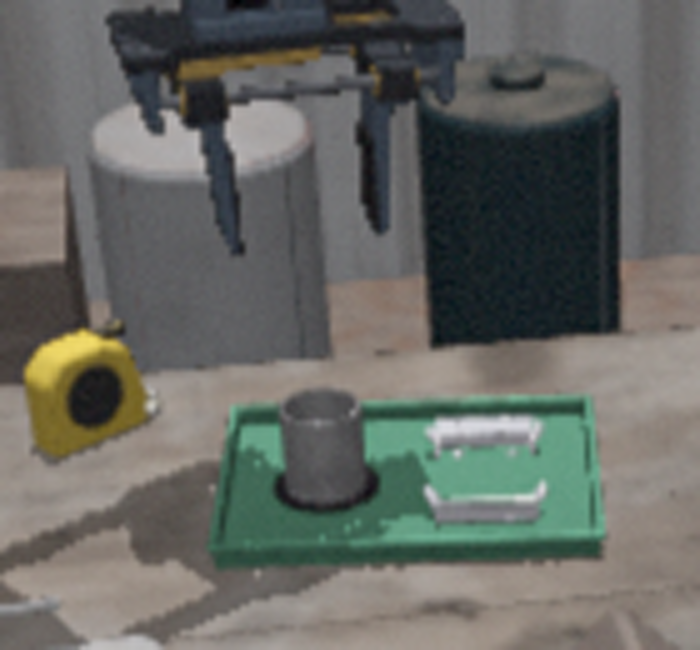

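```bash

python3 -m creep '[[44,0,8,0,0,0,80],[44,0,8,0,0,0,80],[44,0,8,0,0,0,80],[44,0,9,0,0,0,80],[44,0,9,0,0,0,80],[44,0,9,0,0,0,80],[44,0,9,0,0,0,80],[44,0,9,0,0,0,80]]' 
python3 -m creep '[[44,10,9,0,0,0,80],[42,20,8,0,0,0,80],[0,30,0,0,0,0,80],[0,25,0,0,0,0,80],[0,0,0,0,0,0,80],[0,0,0,0,0,0,80],[0,0,0,0,0,0,80],[0,0,0,0,0,0,80]]' 
python3 plan.py 549 -94 5 6.5
python3 - <<'E'
from h import *
c=shot("side","s25.png",(260,110,400,250),5)
E
```

```text
time: 40.6
ee_pos: [0.5224, -0.0092, 0.1635]
tcp_rot: [-1.572, 0.0, -1.458]
wrist_force: [0.7, 0.8, -0.0]
gripper_width: 0.0731
time: 41.4
ee_pos: [0.55, -0.0907, 0.0802]
tcp_rot: [-1.569, -0.001, -1.455]
wrist_force: [-0.1, -0.1, 0.2]
gripper_width: 0.073
t 41.4 p [550.  -90.7  80.2] objyaw 6.65 q [-0.27  0.57  1.66  0.    0.92 -0.39] w 73.0 F [-0.1 -0.1  0.2]
delta world [ -1.   -3.3 -75.2]  tool now [ 3.1 75.2 -1.5]  tool after turn [ 3.2 75.2 -1.4]  turn [-0.002  0.003  0.001]
```

View pics/s25.png

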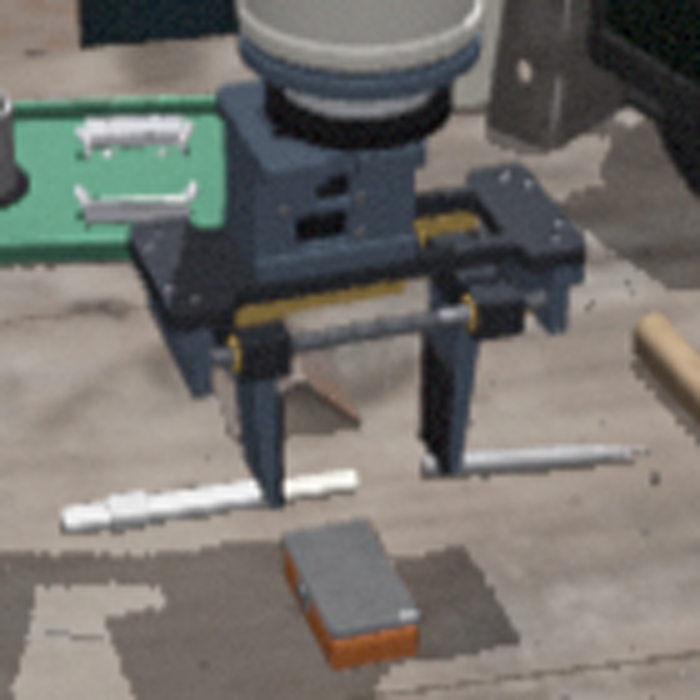

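```bash

python3 -m creep '[[3,10,-1,0,0,0,80],[0,20,0,0,0,0,80],[0,20,0,0,0,0,80],[0,14,0,0,0,0,80],[0,7,0,0,0,0,80],[0,4,0,0,0,0,80],[0,0,0,0,0,0,80],[0,0,0,0,0,0,80]]' 15
python3 plan.py 549 -94 5 6.5
python3 -m creep '[[0,0,0,0,0,0,30],[0,0,0,0,0,0,30],[0,0,0,0,0,0,30],[0,0,0,0,0,0,30],[0,0,0,0,0,0,30],[0,0,0,0,0,0,30],[0,0,0,0,0,0,30],[0,0,0,0,0,0,30]]' 20
python3 plan.py 549 -94 5 6.5
python3 -m creep '[[0,0,0,0,0,0,30],[0,0,0,0,0,0,30],[0,-5,0,0,0,0,30],[0,-15,0,0,0,0,30],[0,-25,0,0,0,0,30],[0,-30,0,0,0,0,30],[0,-30,0,0,0.12,0,30],[0,-10,0,0,0.119,0,30]]' 20
python3 plan.py 508 323 122 -7.2
python3 - <<'E'
from h import *
c=shot("side","s26.png",(260,90,400,230),5)
E
```

```text
time: 42.25
ee_pos: [0.549, -0.094, 0.0045]
tcp_rot: [-1.57, -0.0, -1.455]
wrist_force: [0.3, 0.1, -0.4]
gripper_width: 0.0727
t 42.25 p [549.  -94.    4.5] objyaw 6.65 q [-0.28  0.69  1.71  0.    0.75 -0.39] w 72.7 F [ 0.3  0.1 -0.4]
delta world [-0.  -0.   0.5]  tool now [ 0.  -0.5 -0. ]  tool after turn [ 0.  -0.5 -0. ]  turn [-0.001  0.003  0.   ]
time: 43.05
ee_pos: [0.5487, -0.0939, 0.0041]
tcp_rot: [-1.571, -0.0, -1.455]
wrist_force: [-0.5, -0.1, 5.5]
gripper_width: 0.0435
t 43.05 p [548.7 -93.9   4.1] objyaw 6.65 q [-0.28  0.69  1.71 -0.    0.75 -0.39] w 43.5 F [-0.5 -0.1  5.5]
delta world [ 0.3 -0.1  0.9]  tool now [ 0.1 -0.9  0.3]  tool after turn [ 0.1 -0.9  0.3]  turn [-0.     0.003  0.   ]
time: 43.85
ee_pos: [0.5497, -0.0942, 0.1219]
tcp_rot: [-1.567, -0.0, -1.698]
wrist_force: [0.7, -0.5, -1.8]
gripper_width: 0.0435
t 43.85 p [549.7 -94.2 121.9] objyaw -7.31 q [-0.28  0.51  1.62  0.    1.01 -0.15] w 43.5 F [ 0.7 -0.5 -1.8]
delta world [-4.170e+01  4.172e+02  1.000e-01]  tool now [-408.5   -0.6  -94.5]  tool after turn [-4.086e+02 -1.000e-01 -9.370e+01]  turn [-0.003 -0.002  0.   ]
```

View pics/s26.png

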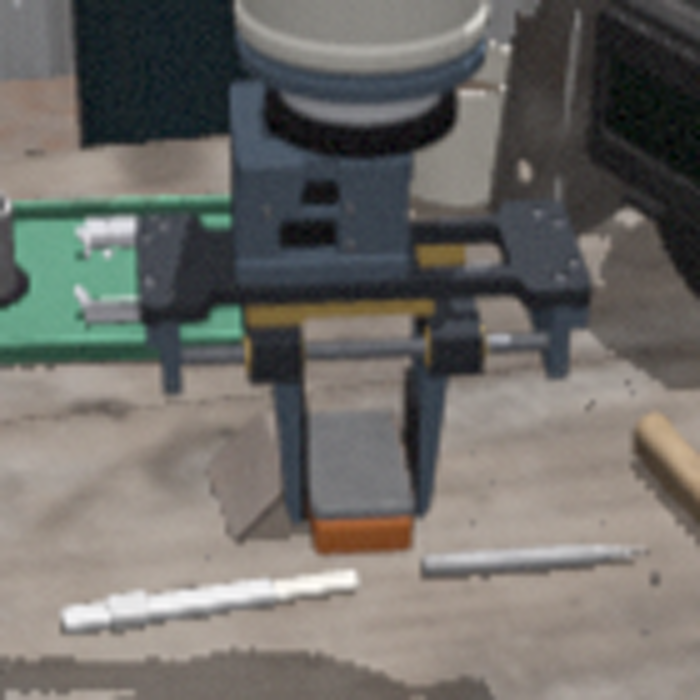

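```bash

python3 -m creep '[[-41,0,-9,0,0,0,30],[-41,0,-9,0,0,0,30],[-41,0,-9,0,0,0,30],[-41,0,-9,0,0,0,30],[-41,0,-9,0,0,0,30],[-41,0,-10,0,0,0,30],[-41,0,-10,0,0,0,30],[-41,0,-10,0,0,0,30]]' 
python3 -m creep '[[-41,0,-10,0,0,0,30],[-40,10,-9,0,0,0,30],[0,25,0,0,0,0,30],[0,25,0,0,0,0,30],[0,10,0,0,0,0,30],[0,0,0,0,0,0,30],[0,0,0,0,0,0,30],[0,0,0,0,0,0,30]]' 
python3 plan.py 508 323 8.5 -7.2
python3 - <<'E'
from h import *
c=shot("side","s27.png",(190,50,330,180),5)
c=shot("top","t27.png",(130,190,230,310),5)
E
```

```text
time: 44.7
ee_pos: [0.5136, 0.2424, 0.1184]
tcp_rot: [-1.572, -0.0, -1.691]
wrist_force: [1.2, -0.4, -1.6]
gripper_width: 0.0433
time: 45.5
ee_pos: [0.5063, 0.3236, 0.0501]
tcp_rot: [-1.569, 0.001, -1.694]
wrist_force: [-1.2, 0.5, -0.6]
gripper_width: 0.0433
t 45.5 p [506.3 323.6  50.1] objyaw -7.05 q [0.47 0.66 1.57 0.   0.92 0.59] w 43.3 F [-1.2  0.5 -0.6]
delta world [  1.7  -0.6 -41.6]  tool now [ 0.5 41.6  1.7]  tool after turn [ 0.4 41.6  1.8]  turn [-0.001  0.003 -0.001]
```

View pics/s27.png

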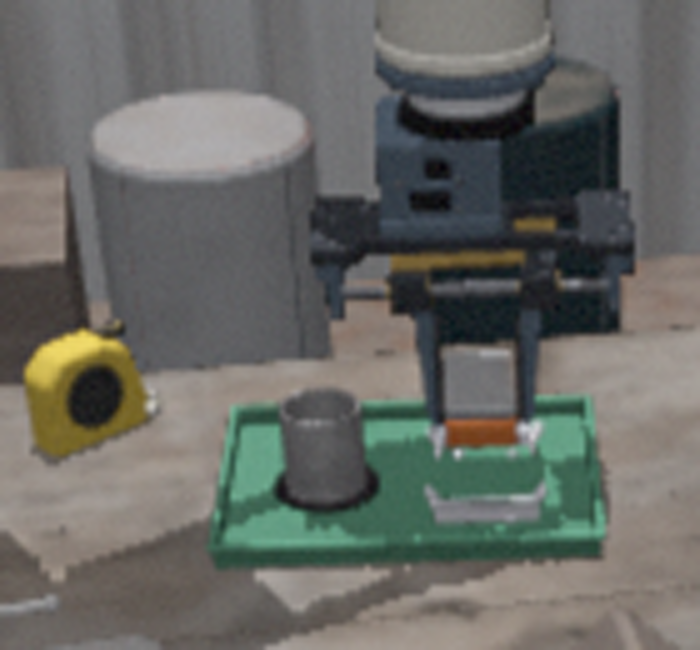

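View pics/t27.png

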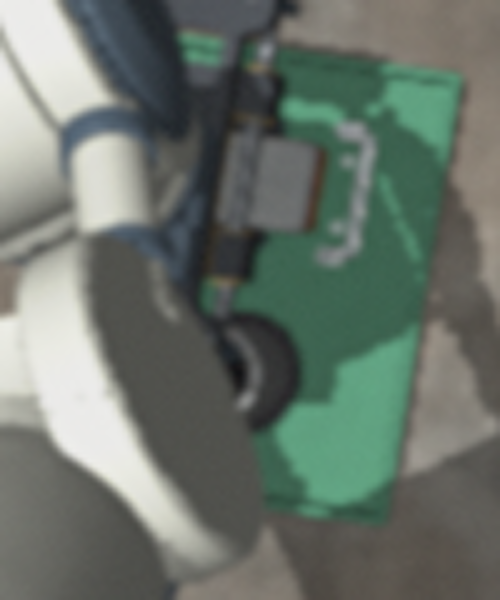

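```bash

python3 - <<'E'
from h import *
s=camera("side"); c=camera("top")
u=lambda o,k,p:(np.array(p)+.5)/k-.5+np.array(o)
print(onplane(s,u((190,50),5,[(446,446),(518,443)]),.046))
print(onplane(c,u((130,190),5,[(318,188)]),.073),onplane(c,u((130,190),5,[(325,188)]),.05))
print("cup end -y inner, top:",onplane(c,u((130,190),5,[(352,195)]),.018)," side front cup",onplane(s,u((190,50),5,[(487,500)]),.02))
E
python3 -m creep '[[0,10,1.5,0,0.003,0,30],[0,10,0,0,0,0,30],[0,7,0,0,0,0,30],[0,4,0,0,0,0,30],[0,3,0,0,0,0,30],[0,1,0,0,0,0,30],[0,0,0,0,0,0,30],[0,0,0,0,0,0,30]]' 
python3 plan.py 508 323 8.5 -7.2
python3 - <<'E'
from h import *
c=shot("side","s28.png",(190,50,330,180),5)
c=shot("top","t28.png",(130,190,230,310),5)
E
```

```text
[[0.48185465 0.29590881 0.046     ]
 [0.52324714 0.29162163 0.046     ]]
[[0.50196258 0.28131166 0.073     ]] [[0.50338344 0.28424439 0.05      ]]
cup end -y inner, top: [[0.50202361 0.27939576 0.018     ]]  side front cup [[0.50177556 0.27467407 0.02      ]]
time: 46.5
ee_pos: [0.5072, 0.3235, 0.0142]
tcp_rot: [-1.57, 0.0, -1.697]
wrist_force: [0.7, 0.6, -1.8]
gripper_width: 0.0432
t 46.5 p [507.2 323.5  14.2] objyaw -7.22 q [0.47 0.71 1.59 0.   0.85 0.59] w 43.2 F [ 0.7  0.6 -1.8]
delta world [ 0.8 -0.5 -5.7]  tool now [0.4 5.7 0.9]  tool after turn [0.4 5.7 0.9]  turn [-0. -0. -0.]
```

View pics/s28.png

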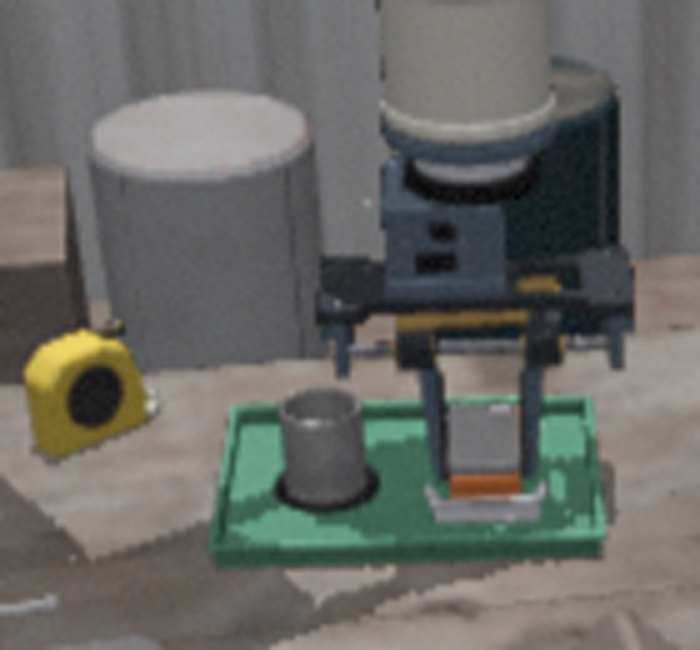

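View pics/t28.png

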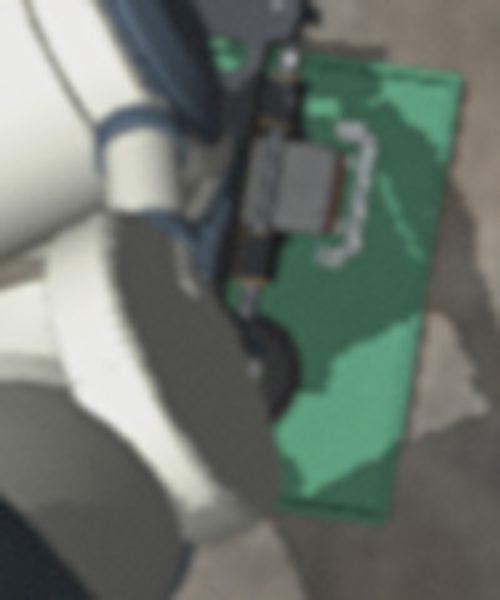

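```bash

python3 -m creep '[[0.4,2,0.8,0,0,0,30],[0,2,0,0,0,0,30],[0,1,0,0,0,0,30],[0,1,0,0,0,0,30],[0,0,0,0,0,0,30],[0,0,0,0,0,0,30],[0,0,0,0,0,0,30],[0,0,0,0,0,0,30]]' 
python3 plan.py 508 323 8.5 -7.2
```

```text
time: 47.4
ee_pos: [0.5077, 0.3229, 0.0081]
tcp_rot: [-1.571, -0.0, -1.697]
wrist_force: [-1.1, -1.0, 5.8]
gripper_width: 0.0434
t 47.4 p [507.7 322.9   8.1] objyaw -7.22 q [ 0.47  0.72  1.59 -0.    0.84  0.59] w 43.4 F [-1.1 -1.   5.8]
delta world [0.3 0.1 0.4]  tool now [-0.2 -0.4  0.2]  tool after turn [-0.2 -0.4  0.2]  turn [ 0. -0.  0.]
```

```bash

python3 -m creep '[[0,0,0,0,0,0,65],[0,0,0,0,0,0,65],[0,0,0,0,0,0,65],[0,0,0,0,0,0,65],[0,0,0,0,0,0,65],[0,-5,0,0,0,0,65],[0,-15,0,0,0,0,65],[0,-30,0,0,0,0,65]]' 
python3 -m creep '[[0,-40,0,0,0,0,65],[0,-40,0,0,0,0,65],[0,-30,0,0,0,0,65],[40,0,0,0,0,0,65],[40,0,0,0,0,0,65],[40,0,0,0,0,0,65],[40,0,0,0,0,0,65],[40,0,0,0,0,0,65]]' 
python3 -m creep '[[40,0,0,0,0,0,65],[40,0,0,0,0,0,65],[0,0,0,0,0,0,65],[0,0,0,0,0,0,65],[0,0,0,0,0,0,65],[0,0,0,0,0,0,65],[0,0,0,0,0,0,65],[0,0,0,0,0,0,65]]' 
python3 - <<'E'
from h import *
c=shot("side","s29.png")
c=shot("top","t29.png",(130,190,230,310),5)
c=shot("top","t29b.png",(390,190,490,310),5)
c=shot("side","s29b.png",(190,90,390,370),2.1)
E
```

```text
time: 48.2
ee_pos: [0.5068, 0.3224, 0.0579]
tcp_rot: [-1.573, -0.002, -1.697]
wrist_force: [-0.1, -0.2, 1.2]
gripper_width: 0.0597
time: 49.0
ee_pos: [0.4823, 0.1231, 0.1692]
tcp_rot: [-1.569, 0.0, -1.696]
wrist_force: [0.6, -1.2, -0.8]
gripper_width: 0.0592
time: 49.8
ee_pos: [0.4726, 0.0457, 0.1679]
tcp_rot: [-1.571, 0.0, -1.696]
wrist_force: [-0.2, 0.3, 0.8]
gripper_width: 0.0593
```

View pics/s29.png

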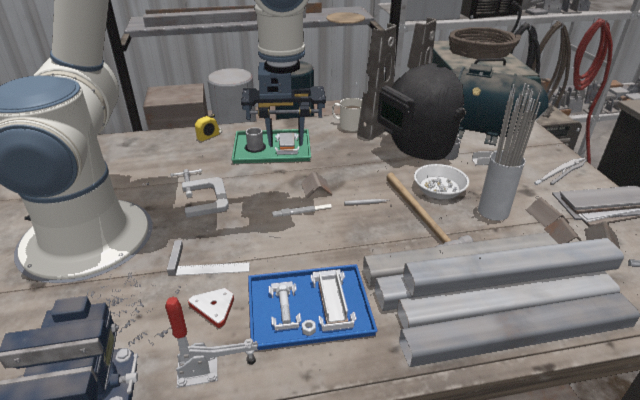

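View pics/t29.png

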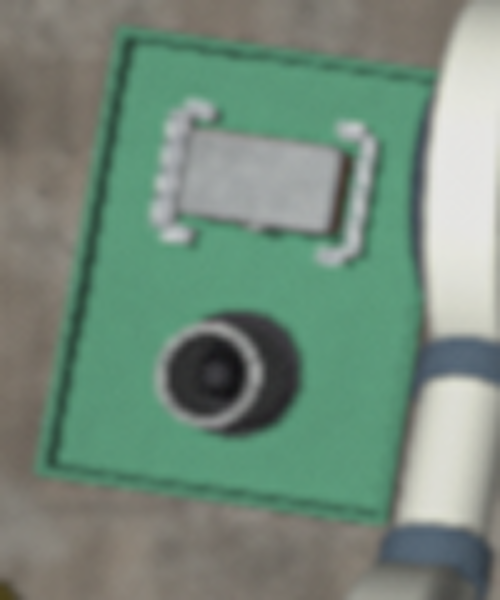

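View pics/t29b.png

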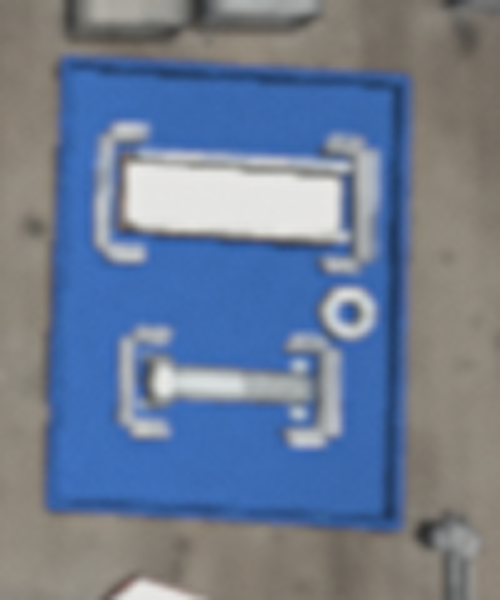

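```bash
python3 - <<'E'
from h import *
c=shot("side","s30.png",(250,260,390,350),5.5)
c=shot("side","s31.png",(225,110,325,180),7)
E
```

```text
(no output)
```

View pics/s30.png

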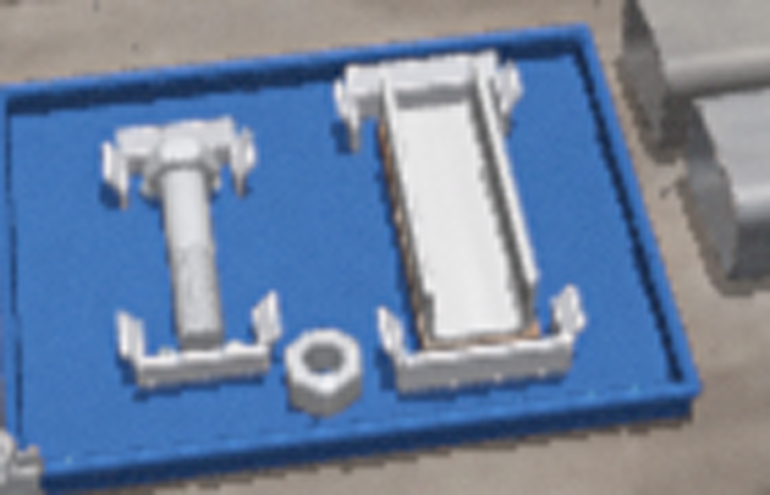

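View pics/s31.png

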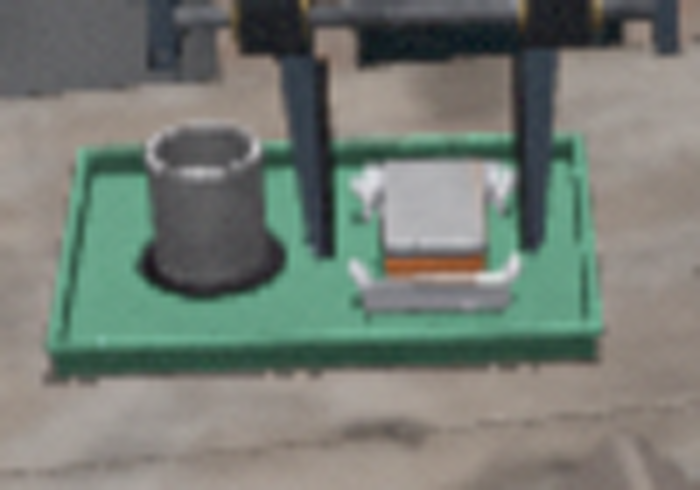

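```bash
python3 - <<'E'
from h import *
print(ctrl.close_job()); s=status.observe(); print(s["time"],s["wrist_force"])
E
```

```text
the job is handed in; nothing more can be done
None
the job is handed in; nothing more can be done
```

Both kits are made up and handed in at about 50 s on the robot's clock, placed in the order asked: strap, channel, bolt, pipe ring, tip box.

- **Blue tray:** The last side and top pictures show the strap flat in the wide nest and the channel on it, open side up. The bolt lies lengthwise between the cups of the narrow nest, next to the nut. It sits close to the end cup on the nut's side in the top view, but the side view shows it inside.
- **Green tray:** The ring stands upright over the post, on its foot. The tip box sits upright inside its nest.
- **Stock:** I never touched the angle-iron piece, and the last picture shows it where it was.
- **Forces and limits:** The wrist-force readings I took stayed under about 8 N, and the gripper was clear of everything at the end. I had no direct reading of the arm or gripper body's contact force.
- **Disagreements:** Positions from the two cameras mostly differed by 2–3 mm, up to 10 mm for the post and the held tip box. I used the top-view values there, and both parts fitted. No check failed.

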